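Dip the oil on a bench engine

ROBOT

A 6-joint arm with a two-finger parallel gripper is mounted at the origin on the work surface. World frame = base frame: x ahead of the robot, y to its left, z up, the work surface at z = 0. Lengths are in m, angles in rad, forces in N, time in s.
With the tool pointing down it reaches from about 0.25 to 0.775 m from the base axis. Payload 4 kg.
Tool frame: the origin (TCP) lies on the centre line of the jaws, within the pads' length; the fingertips stand 22 mm ahead of it and the grasp point (between the pads) lies 3 mm ahead of it; z points along the fingers, y is the direction in which the jaws open and shut (so a half turn about z gives the same grasp; the last joint's range is limited). The gripper opens to 94 mm and grips with 3 to 60 N. Pads are 16 mm wide; open, the fingers measure 119 mm over their backs; the gripper's body (75 mm by 177 mm) begins 78 mm behind the grasp point.
Start: joints at [-1.452, 0.087, 1.371, -0, 1.684, -0.103], TCP at [0.121, -0.537, 0.228] pointing down, gripper open.
Joint ranges: [-3.1, 3.1], [-0.76, 2.03], [0.27, 2.55], [-1.08, 4.22], [0.17, 2.65], [-2.57, 2.57]. Speed limits (rad/s): [2.79, 2.79, 3.14, 3.14, 3.14, 3.14].

INTERFACE

Orientations are given as [roll, pitch, yaw] about the fixed x, y, z axes, in that order (R = Rz(yaw) Ry(pitch) Rx(roll)).
In Python, from bench import robot gives the robot as it stands. The module is installed in compiled form; this text tells all that it offers.
- The arm moves only by the shell command python3 -m inch 'ROWS'. ROWS is JSON, a list of rows, each an object with "linear": the shift along the world's x, y, z scaled (see below), a list of three; "twist": the turn about the world's z scaled (see below); "gripper": the opening, from 0 (shut) to 1 (fully open). In form: [{"linear": [x, y, z], "twist": twist, "gripper": gripper}, ...]. A call has 1 to 10 rows; each row is the pose to reach, as a shift and turn from the pose commanded when the call began; what a row does not reach only later rows make up. The controller multiplies each number of a shift by 0.1 m and each number of a turn by 60 degrees. A row lasts 1/12 s, in which the tool goes at most 41.7 mm and 7.16 degrees, less where a joint would pass 70% of its speed; a pose out of reach is approached as far as the arm can. A call with a number of a shift or a turn outside -1 to 1 is refused whole. A call with a gripper value outside its range is refused whole. The fingers move at their own pace and stop on an object; the grip force is fixed at half the most. Time passes only in rows, so rows that repeat a pose let the fingers close. It gives the time, the measured TCP pose, the force and the opening at its end, in the units of the state.
- robot.get_obs(): the state, without advancing time (a new reading comes with each control period).
- robot.snapshot(name): name is "scene" or "side" or "wrist"; returns a dict with "image" (384x512x3 uint8, red, green, blue), "depth" (384x512 float32, m along the optical axis (not along the pixel's ray), 0 where there is no reading), "mtx" (3x3 intrinsics, pixels), "k1" (the pictures are not rectified: a ray, as slopes to the right and down, at radius r is drawn at 1 + k1 r^2 times it, then the intrinsics apply), "rvec" (rotation vector, rad) and "tvec" (3), from world to camera coordinates, as OpenCV has them; the wrist camera has in their place "hand_eye" (4x4, takes a point from camera to tool coordinates, whose origin is the TCP and whose axes are the flange's). Camera axes: x right, y down, z forward; pixel columns grow to the right and rows downward; lengths in m; the calibration is good to about 2 mm. A picture is of the moment at which its call begins: read the wrist's pose just before it.
- robot.close_job(): hands the job in, once; it reports no verdict.
The state is a dict: "time": time; "joint_positions": joint angles; "qvel": joint speeds; "joint_torque": joint torques, N m; "tool_pos": TCP position; "ee_rot": TCP orientation; "wrist_force": force on the tool from outside, world axes, zero at the start; "wrist_torque": the same for the moment, N m; "width": finger opening in m.
Only numpy, scipy, OpenCV 4.12 (cv2) and the standard library are available. Lean on these libraries where they do the work, as an engineer would, in place of code of your own. Each camera call takes 0.05 s, during which the arm holds its last target.

TASK

Check the oil of the small engine on the bench: take the wiped dipstick from the drip tray, push it gently down the engine's oil tube until its collar sits on the tube's mouth, and draw it right out again, never letting its blade touch the bench. Finish while still holding it steady and level for reading, marked face up, with its tip over the drip tray and a hand's breadth clear above it. Leave the oil filter, the spanner and the jar of bolts where they are.

Things in the scene. Friction and masses are not known exactly. Their poses are not given: they have to be found in the camera images.
- dipstick: Loose oil dipstick, 222 mm long, about 75 g, lying level across the tray's two long rims, its grip out beyond one. Origin on its axis at the collar's seating face. +x runs along the stick to the grip; +z is the normal of the marked blade face, up at the start. Collar: black disc, diameter 30 mm, x 0 to 6 mm. Centre of mass near x = -35 mm.
- dipstick_tip (a point): Tip of the dipstick's blade, at x = -160 mm in the dipstick's frame. The blade is a flat steel bar 8 mm wide (y) and 4 mm thick (z), x -160 to 0 mm; its last 6 mm are 5 x 3 mm. Black low and full lines with hatching between them near the tip on the +z face.
- dipstick_grip (a point): Centre of the dipstick's grip, at x = +34 mm in the dipstick's frame: a black plastic block 14 mm wide (y), 22 mm high (z), from x = 6 to 62 mm. At the start it is free all round, its underside 31 mm above the bench.
- oil_tube: The engine's steel dipstick tube, fixed. Origin at the centre of its mouth, 205 mm above the bench; +z points out of the mouth along the tube, 50 degrees from vertical. With the collar seated the dipstick's origin is here and its +x lies along this +z, turned either way about it. Bore 12 mm, longer than the blade; the last 16 mm flare to 23 mm inside, 28 mm outside at the mouth.
- engine: Small aluminium petrol engine on two timber bearers, fixed. Origin on the bench; +x points level to where the oil tube leans out (mouth at x = 158, y = 0 mm). Round grey fan housing, radius 95 mm about x = -12 mm; its top, 245 mm high, is the highest part. Finned cylinder to x = -265 mm, silencer beside it to y = +133, air filter and fuel tank to y = -158 mm.
- drip_tray: Open sheet-steel tray, 130 mm (x) by 240 mm (y) by 40 mm high, walls 4 mm, 0.9 kg, loose. Origin at the centre of its underside, on the bench. The dipstick lies roughly along its x axis with the grip beyond its +x side.
- oil_filter: Bystander: upright round white oil filter, diameter 66 mm, 83 mm high, origin under its centre.
- spanner: Bystander: steel spanner 190 mm long lying on the bench, origin under its middle.
- bolt_jar: Bystander: glass jar with a steel lid, diameter 68 mm, 82 mm high, origin under its centre.
Mind the look-alikes: they are no part of the job. There is more than one size of the dipstick; the one meant has the size given above.

How it is judged:
By the outcome, as a careful person would: the job done as asked, in the order asked, and still so for the second after the job is handed in, while the arm keeps its last pose, push and grip.
It also fails if it takes over 51 s, if anything falls off the work surface, if the arm or the gripper's body presses on something with over 40 N, if the wrist force passes 120 N, or if a joint passes its speed limit or range.

## Working session

There is one attempt and no reset: what is moved stays moved. The work goes in short steps, Python scripts to look and compute and a shell command to move; the robot and the scene stay as the last step left them, time stands still between calls to the robot, and variables do not carry over. Pictures are saved under pics/ and viewed, and the job is handed in when it is done.

```bash
mkdir -p pics; ls
cat > h.py <<'E'
import numpy as np, cv2
from scipy.spatial.transform import Rotation as Ro
from bench import robot
def snap(n,tag):
    o=robot.get_obs(); s=robot.snapshot(n); s['obs']=o
    np.save(f'pics/{tag}.npy',s,allow_pickle=True)
    cv2.imwrite(f'pics/{tag}.png',cv2.cvtColor(s['image'],cv2.COLOR_RGB2BGR)); return s
def load(tag): return np.load(f'pics/{tag}.npy',allow_pickle=True).item()
def pose(s):
    if 'hand_eye' in s:
        T=np.eye(4);T[:3,:3]=Ro.from_euler('xyz',s['obs']['ee_rot']).as_matrix();T[:3,3]=s['obs']['tool_pos']
        return T@s['hand_eye']
    R=cv2.Rodrigues(np.array(s['rvec'],float))[0];T=np.eye(4);T[:3,:3]=R.T;T[:3,3]=-R.T@np.array(s['tvec']).ravel();return T
def ray(s,u,v):
    d=cv2.undistortPoints(np.array([[[u,v]]],float),s['mtx'],None) if 0 else None
    m=s['mtx'];xd=(u-m[0,2])/m[0,0];yd=(v-m[1,2])/m[1,1];x,y=xd,yd
    for _ in range(20):
        f=1+s['k1']*(x*x+y*y);x,y=xd/f,yd/f
    return x,y
def pt(s,u,v,z=None):
    "world pt: by depth (z None) or on plane height z"
    x,y=ray(s,u,v);T=pose(s);d=np.array([x,y,1.])
    if z is None: k=s['depth'][int(round(v)),int(round(u))]
    else: k=(z-T[2,3])/(T[:3,:3]@d)[2]
    return T[:3,:3]@(d*k)+T[:3,3]
def proj(s,P):
    T=np.linalg.inv(pose(s));c=T[:3,:3]@np.asarray(P,float)+T[:3,3];x,y=c[:2]/c[2];f=1+s['k1']*(x*x+y*y)
    return s['mtx'][0,0]*x*f+s['mtx'][0,2], s['mtx'][1,1]*y*f+s['mtx'][1,2]
def crop(tag,u0,v0,u1,v1,k,out):
    im=cv2.imread(f'pics/{tag}.png')[v0:v1,u0:u1];cv2.imwrite(f'pics/{out}.png',cv2.resize(im,None,fx=k,fy=k,interpolation=cv2.INTER_CUBIC))
E
python3 - <<'E'
from h import *
np.set_printoptions(precision=4,suppress=True)
print(robot.get_obs())
for n in('scene','side','wrist'):
    s=snap(n,n+'0');print(n,s['mtx'][0,0],s['k1'],pose(s))
E
```

```text
pics
{'time': 0.0, 'joint_positions': array([-1.4521,  0.0879,  1.3722, -0.    ,  1.6836, -0.1031]), 'qvel': array([ 0.0002,  0.0003,  0.0003, -0.0009, -0.0008,  0.0022]), 'joint_torque': array([  0.0007, -34.0174, -30.2429,   0.0719,   0.0329,  -0.0002]), 'tool_pos': array([ 0.1209, -0.536 ,  0.2263]), 'ee_rot': array([-3.1394, -0.0002,  0.2218]), 'wrist_force': array([ 0.2871,  0.2587, -0.2028]), 'wrist_torque': array([ 0.0265, -0.0127, -0.0321]), 'width': 0.09434423275453091}
scene 392.52253970891604 -0.11530401561818843 [[ 0.6015  0.5408 -0.588   1.2208]
 [ 0.7988 -0.4182  0.4325 -0.5369]
 [-0.0121 -0.7298 -0.6835  0.8798]
 [ 0.      0.      0.      1.    ]]
side 351.4866042351265 0.035428703342374086 [[-0.9812 -0.1379  0.1349  0.4552]
 [-0.1921  0.7615 -0.6191  0.509 ]
 [-0.0174 -0.6334 -0.7736  0.828 ]
 [ 0.      0.      0.      1.    ]]
wrist 272.4775861795102 -0.06068025382673928 [[ 0.2199 -0.9443 -0.2448  0.1919]
 [-0.9755 -0.2135 -0.0529 -0.5203]
 [-0.0023  0.2504 -0.9681  0.3837]
 [ 0.      0.      0.      1.    ]]
```

View pics/scene0.png

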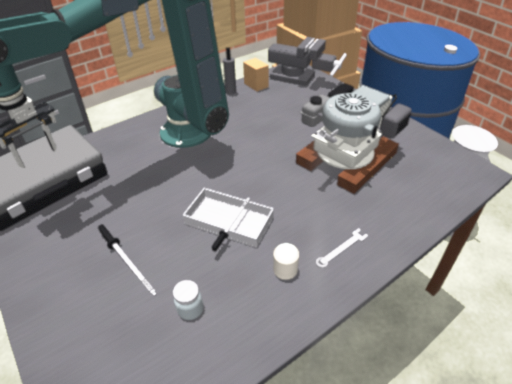

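View pics/side0.png

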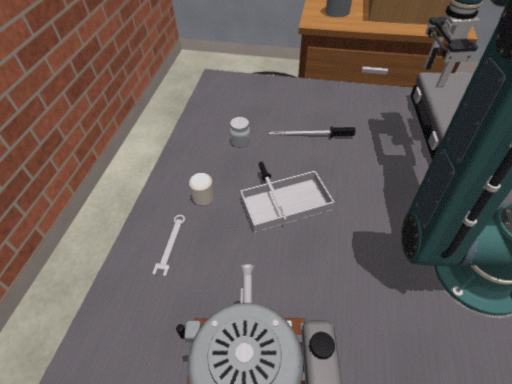

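View pics/wrist0.png

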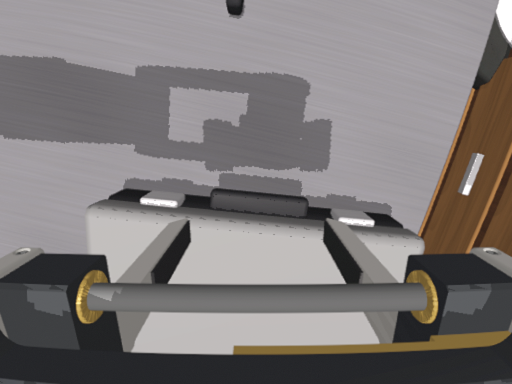

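Run:
```python
from h import *
crop('scene0',170,170,300,270,6,'c1');crop('side0',180,140,350,300,4,'c2');crop('scene0',280,70,420,190,5,'c3')
```

```text
(no output)
```

View pics/c1.png

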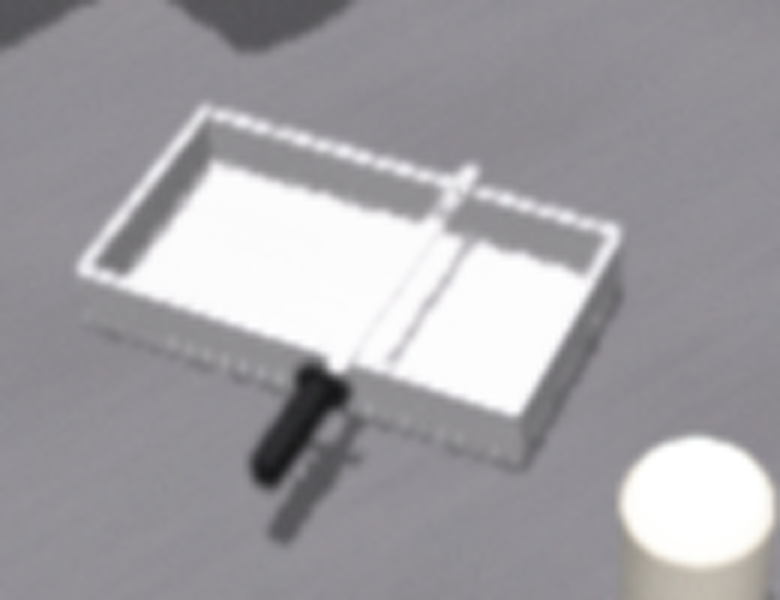

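View pics/c2.png

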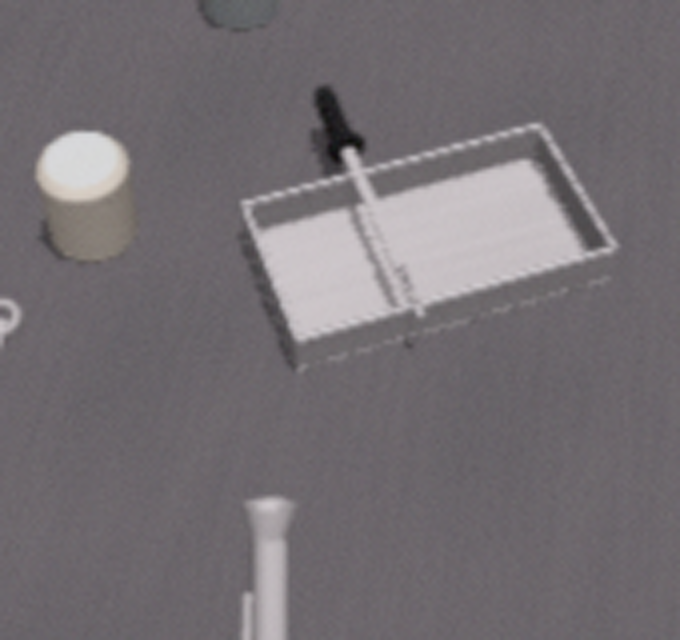

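View pics/c3.png

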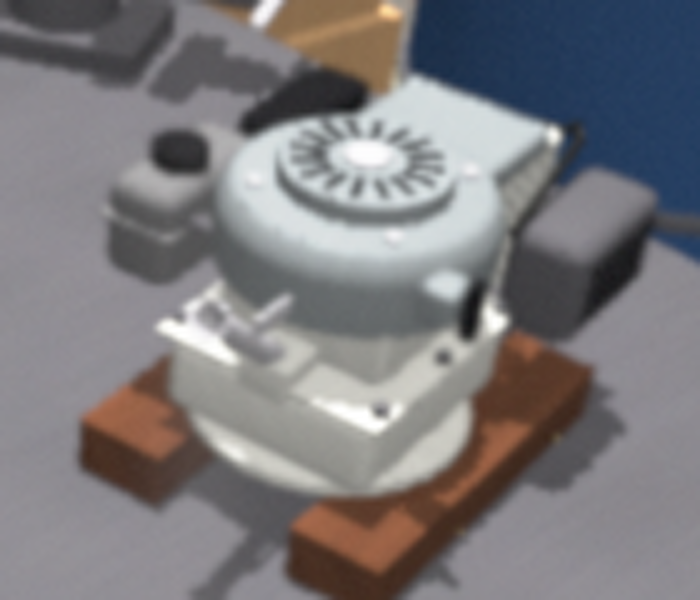

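Run:
```python
from h import *
np.set_printoptions(precision=4,suppress=True)
a=load('scene0');b=load('side0')
def s(t,s_,u,v,z): print(t,pt(s_,u,v,z),'depth',pt(s_,u,v))
s('tip A',a,248.3,198.3,.043);s('grip end A',a,214.2,249,.043);s('collar A',a,224,234,.043)
s('tip B',b,285,218,.043);s('grip end B',b,260.7,163,.043);s('collar B',b,265.5,177.5,.043)
s('mouthB',b,247.5,266,.205); s('mouthB',b,247.5,267,.205)
s('look1',a,100,228,.012);s('look2',a,154,292,.005)
for n,u,v in(('tray c1',204,187),('c2',273,208.5),('c3',258,238),('c4',184,214.5)): s(n,a,u,v,.04)
for n,u,v in(('tray c1',241.5,191),('c2',315,171.5),('c3',333,201),('c4',253.5,225)): s(n,b,u,v,.04)
s('fan hub B',b,243,352,.245);s('fan hub A',a,353,100.5,.245)
s('filter',b,201,182,.083);s('filter',a,286.5,254,.083)
s('jar',b,240,126,.082);s('jar',a,186.5,292,.082)
# engine points around tube: depth scan side
for v in range(260,306,4):
  print(v,[ (u,np.round(pt(b,u,v),3)) for u in (244,248,252)])
```

```text
tip A [ 0.5001 -0.0531  0.043 ] depth [ 0.4994 -0.0526  0.0422]
grip end A [ 0.6044 -0.2423  0.043 ] depth [ 0.605  -0.2426  0.0438]
collar A [ 0.5756 -0.1916  0.043 ] depth [ 0.5793 -0.1935  0.0477]
tip B [ 0.495  -0.0498  0.043 ] depth [ 0.4949 -0.0478  0.0457]
grip end B [ 0.5982 -0.2433  0.043 ] depth [ 0.5962 -0.2327  0.0542]
collar B [ 0.573  -0.1864  0.043 ] depth [ 0.5726 -0.1842  0.0455]
mouthB [0.543  0.1927 0.205 ] depth [0.5441 0.1889 0.1975]
mouthB [0.5426 0.1948 0.205 ] depth [0.5409 0.2007 0.2167]
look1 [ 0.3038 -0.4669  0.012 ] depth [ 0.3321 -0.4691  0.0388]
look2 [ 0.6026 -0.4318  0.005 ] depth [ 0.6006 -0.4315  0.0022]
tray c1 [ 0.3688 -0.1331  0.04  ] depth [ 0.3234 -0.1116 -0.0047]
c2 [ 0.5785 -0.0184  0.04  ] depth [ 0.5472  0.0068 -0.0009]
c3 [ 0.6434 -0.123   0.04  ] depth [ 0.6352 -0.1171  0.0281]
c4 [ 0.4368 -0.2435  0.04  ] depth [ 0.4325 -0.2419  0.0354]
tray c1 [ 0.6332 -0.1246  0.04  ] depth [ 0.6341 -0.1276  0.0362]
c2 [ 0.4297 -0.2397  0.04  ] depth [ 0.4297 -0.2386  0.0412]
c3 [ 0.37   -0.1347  0.04  ] depth [ 0.3699 -0.1355  0.0391]
c4 [ 0.5755 -0.01
[... 1134 characters left out ...]
84 [(244, array([0.544, 0.224, 0.191])), (248, array([0.536, 0.222, 0.189])), (252, array([0.551, 0.135, 0.   ]))]
288 [(244, array([0.543, 0.23 , 0.187])), (248, array([0.535, 0.228, 0.183])), (252, array([ 0.549,  0.145, -0.001]))]
292 [(244, array([0.542, 0.235, 0.178])), (248, array([0.534, 0.233, 0.178])), (252, array([0.546, 0.156, 0.   ]))]
296 [(244, array([0.541, 0.241, 0.174])), (248, array([0.533, 0.24 , 0.175])), (252, array([0.544, 0.166, 0.   ]))]
300 [(244, array([0.455, 0.509, 0.828])), (248, array([0.532, 0.245, 0.169])), (252, array([ 0.542,  0.176, -0.001]))]
304 [(244, array([0.531, 0.277, 0.226])), (248, array([0.524, 0.274, 0.223])), (252, array([0.517, 0.273, 0.223]))]
```

Candidates: the stick on the tray (scene pixel 224,234; measured about 218 mm) and a larger one on the bench (scene 128,260; about 300 mm). The tray one matches the given 222 mm, and the crop shows it lying across both rims. The tube mouth is at about (0.543, 0.193, 0.205) and leans towards azimuth -80°. The stick's azimuth is about -62°.

```bash
python3 -m inch '[{"linear":[0.3,0.2,0],"twist":0.1,"gripper":1},{"linear":[0.6,0.4,0],"twist":0.2,"gripper":1},{"linear":[0.95,0.62,0],"twist":0.3,"gripper":1},{"linear":[0.95,0.62,0],"twist":0.4,"gripper":1}]'
python3 -m inch '[{"linear":[0.3,0.2,0],"twist":0.1,"gripper":1},{"linear":[0.6,0.4,0],"twist":0.2,"gripper":1},{"linear":[0.95,0.62,0],"twist":0.3,"gripper":1},{"linear":[0.95,0.62,0],"twist":0.4,"gripper":1}]'
python3 -m inch '[{"linear":[0.3,0.2,0],"twist":0.1,"gripper":1},{"linear":[0.6,0.4,0],"twist":0.2,"gripper":1},{"linear":[0.95,0.62,0],"twist":0.3,"gripper":1},{"linear":[0.95,0.62,0],"twist":0.4,"gripper":1}]'
python3 -m inch '[{"linear":[0.3,0.2,0],"twist":0.1,"gripper":1},{"linear":[0.6,0.4,0],"twist":0.2,"gripper":1},{"linear":[0.95,0.62,0],"twist":0.3,"gripper":1},{"linear":[0.95,0.62,0],"twist":0.36,"gripper":1}]'
python3 -m inch '[{"linear":[0.3,0.2,0],"twist":0.1,"gripper":1},{"linear":[0.6,0.4,0],"twist":0.2,"gripper":1},{"linear":[0.88,0.62,-0.4],"twist":0.2,"gripper":1},{"linear":[0.88,0.62,-0.4],"twist":0.2,"gripper":1},{"linear":[0.88,0.62,-0.4],"twist":0.2,"gripper":1}]'
python3 - <<'E'
from h import *
np.set_printoptions(precision=4,suppress=True)
s=snap('wrist','w1');print(s['obs']['time'],s['obs']['tool_pos'],s['obs']['ee_rot'],s['obs']['joint_positions'])
E
```

```text
time: 0.48
tool_pos: [0.221, -0.4709, 0.2274]
ee_rot: [3.141, -0.004, 0.653]
wrist_force: [-0.6, -0.1, 0.3]
width: 0.0941
time: 0.82
tool_pos: [0.316, -0.4085, 0.2272]
ee_rot: [3.14, -0.004, 1.072]
wrist_force: [-0.5, -0.2, -0.4]
width: 0.0941
time: 1.15
tool_pos: [0.4107, -0.3462, 0.2269]
ee_rot: [3.139, -0.003, 1.491]
wrist_force: [0.0, 0.2, -0.3]
width: 0.0943
time: 1.48
tool_pos: [0.5055, -0.284, 0.2263]
ee_rot: [3.139, -0.003, 1.867]
wrist_force: [-0.9, -0.4, 0.4]
width: 0.0939
time: 1.9
tool_pos: [0.5882, -0.224, 0.1824]
ee_rot: [-3.136, -0.007, 2.068]
wrist_force: [-0.5, -0.0, 0.2]
width: 0.0943
1.9 [ 0.5882 -0.224   0.1824] [-3.1365 -0.0075  2.0678] [-0.4541  0.2827  1.2325  0.0002  1.6354 -0.9511]
```

View pics/w1.png

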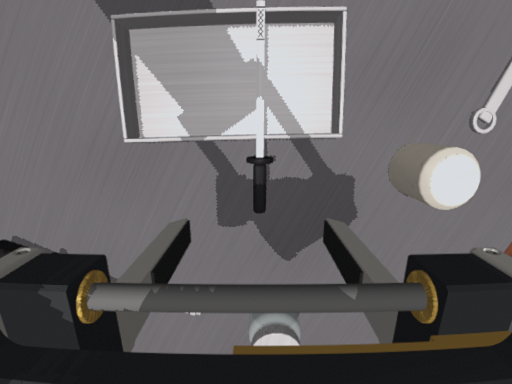

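Run:
```python
from h import *
np.set_printoptions(precision=4,suppress=True)
s=load('w1')
e=pt(s,259.5,212,.045);c=pt(s,260.5,158.5,.042);b=pt(s,261,20,.044);g=pt(s,260,190,.053)
print(e,c,b,g,np.linalg.norm(e-c)); d=c-b; print(np.degrees(np.arctan2(-d[1],-d[0])), np.degrees(np.arctan2(*(c-e)[[1,0]])))
```

```text
[ 0.6015 -0.2428  0.045 ] [ 0.5736 -0.1893  0.042 ] [ 0.5081 -0.0683  0.044 ] [ 0.5888 -0.2184  0.053 ] 0.06037621261449245
118.43640265006903 117.56569013964439
```

```bash
python3 -m inch '[{"linear":[0.02,0.02,-0.35],"twist":0,"gripper":0.6},{"linear":[0.02,0.02,-0.7],"twist":0,"gripper":0.5},{"linear":[0.02,0.02,-1],"twist":0,"gripper":0.5},{"linear":[0.02,0.02,-1],"twist":0,"gripper":0.5}]'
python3 -m inch '[{"linear":[0,0,-0.2],"twist":0,"gripper":0.5},{"linear":[0,0,-0.37],"twist":0,"gripper":0.5},{"linear":[0,0,-0.37],"twist":0,"gripper":0.5},{"linear":[0,0,-0.37],"twist":0,"gripper":0.5}]'
python3 - <<'E'
from h import *
np.set_printoptions(precision=4,suppress=True)
s=snap('wrist','w2');print(s['obs'])
E
```

```text
time: 2.28
tool_pos: [0.586, -0.2243, 0.0811]
ee_rot: [-3.134, -0.01, 2.063]
wrist_force: [-1.3, -0.6, -1.0]
width: 0.0707
time: 2.62
tool_pos: [0.5908, -0.2257, 0.0522]
ee_rot: [3.141, 0.001, 2.063]
wrist_force: [-0.2, -0.1, 0.9]
width: 0.0474
{'time': 2.6167, 'joint_positions': array([-0.4544,  0.3582,  1.4004, -0.0003,  1.382 , -0.947 ]), 'qvel': array([ 0.0052, -0.0173, -0.0307,  0.0016, -0.0091, -0.001 ]), 'joint_torque': array([ -0.0046, -41.9058, -27.0801,   0.0251,   0.0866,  -0.0019]), 'tool_pos': array([ 0.5908, -0.2257,  0.0522]), 'ee_rot': array([3.1412, 0.001 , 2.0635]), 'wrist_force': array([-0.2431, -0.1348,  0.8706]), 'wrist_torque': array([-0.0071, -0.1032, -0.0171]), 'width': 0.04743169382482311}
```

View pics/w2.png

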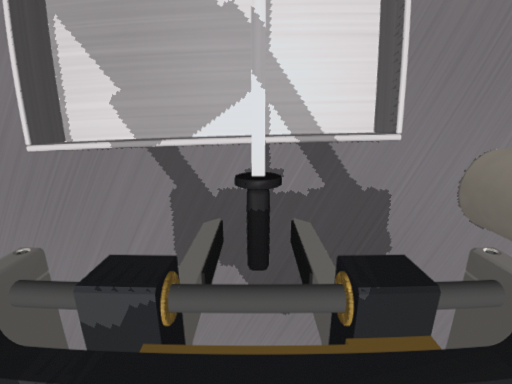

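```bash
python3 -m inch '[{"linear":[-0.01,0.03,-0.06],"twist":0,"gripper":0.4},{"linear":[-0.01,0.03,-0.06],"twist":0,"gripper":0.1},{"linear":[-0.01,0.03,-0.06],"twist":0,"gripper":0},{"linear":[-0.01,0.03,-0.06],"twist":0,"gripper":0},{"linear":[-0.01,0.03,-0.06],"twist":0,"gripper":0},{"linear":[-0.01,0.03,-0.06],"twist":0,"gripper":0},{"linear":[-0.01,0.03,-0.06],"twist":0,"gripper":0},{"linear":[-0.01,0.03,-0.06],"twist":0,"gripper":0}]'
```

```text
time: 3.33
tool_pos: [0.5901, -0.2216, 0.0448]
ee_rot: [3.141, 0.0, 2.065]
wrist_force: [-0.0, -0.1, 1.2]
width: 0.0137
```

```bash
python3 -m inch '[{"linear":[0,0,0.15],"twist":0,"gripper":0},{"linear":[0,0,0.4],"twist":0,"gripper":0},{"linear":[0,0,0.7],"twist":0,"gripper":0},{"linear":[0,0,0.95],"twist":0,"gripper":0},{"linear":[0,0,1],"twist":0,"gripper":0},{"linear":[0,0,1],"twist":0,"gripper":0}]'
python3 -m inch '[{"linear":[0,0,0.3],"twist":-0.1,"gripper":0},{"linear":[0,0,0.6],"twist":-0.2,"gripper":0},{"linear":[0,0,0.8],"twist":-0.3,"gripper":0},{"linear":[0,0,0.8],"twist":-0.3,"gripper":0},{"linear":[0,0,0.8],"twist":-0.3,"gripper":0}]'
python3 - <<'E'
from h import *
np.set_printoptions(precision=4,suppress=True)
snap('scene','s2');snap('side','d2');s=snap('wrist','w3');print(s['obs'])
crop('side' and 'd2',180,60,340,300,3,'c4');crop('s2',160,60,420,260,3,'c5')
E
```

```text
time: 3.83
tool_pos: [0.5912, -0.2222, 0.147]
ee_rot: [3.138, 0.004, 2.065]
wrist_force: [0.4, 0.5, -0.6]
width: 0.0136
time: 4.25
tool_pos: [0.5899, -0.2215, 0.2231]
ee_rot: [-3.141, -0.0, 1.753]
wrist_force: [-0.4, -0.2, -1.8]
width: 0.0134
{'time': 4.35, 'joint_positions': array([-0.4492,  0.2701,  1.1727, -0.    ,  1.7046, -0.6311]), 'qvel': array([0.0005, 0.0048, 0.0085, 0.0001, 0.0059, 0.0095]), 'joint_torque': array([  0.0271, -43.5573, -31.6687,   0.0942,   0.0902,  -0.0088]), 'tool_pos': array([ 0.5889, -0.2211,  0.2207]), 'ee_rot': array([-3.137 , -0.0034,  1.7527]), 'wrist_force': array([-0.3399,  0.2063, -0.2814]), 'wrist_torque': array([-0.0815, -0.0953, -0.0056]), 'width': 0.013909388903188701}
```

View pics/c4.png

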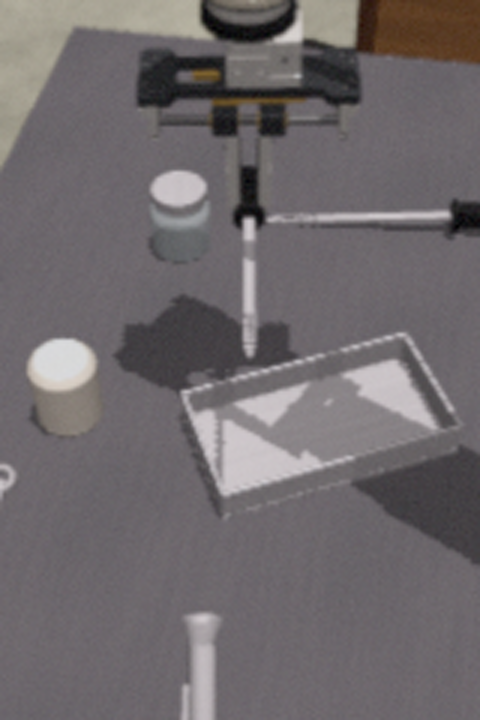

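View pics/c5.png

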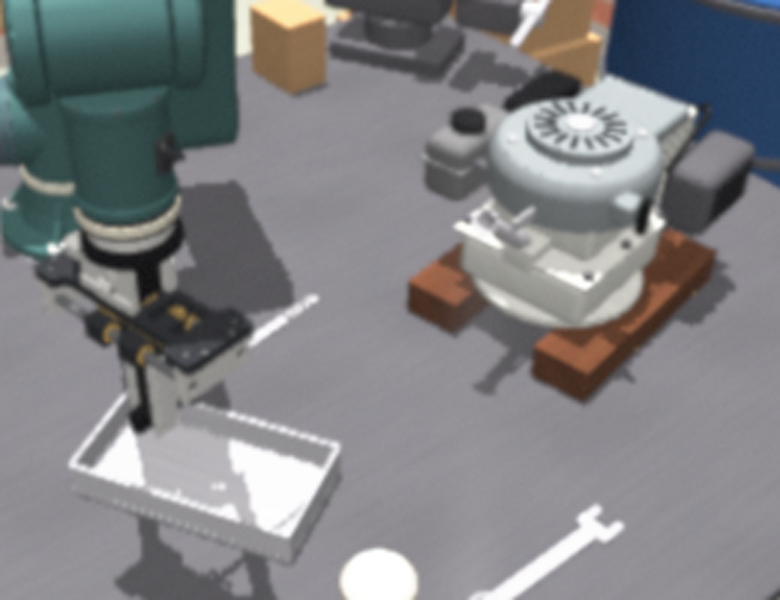

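View pics/w3.png

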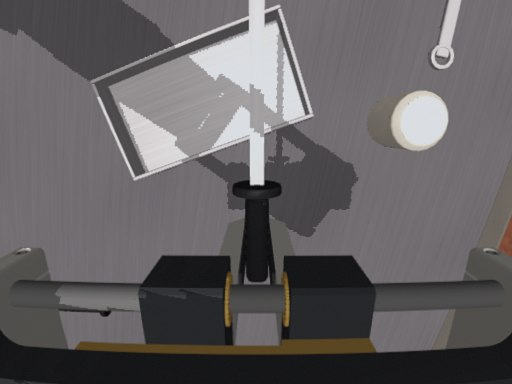

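```bash
cat >> h.py <<'E'
def tri(*L):
    A=np.zeros((3,3));b=np.zeros(3);Rs=[]
    for s,u,v in L:
        T=pose(s);x,y=ray(s,u,v);d=T[:3,:3]@np.array([x,y,1.]);d/=np.linalg.norm(d);M=np.eye(3)-np.outer(d,d);A+=M;b+=M@T[:3,3];Rs.append((M,T[:3,3]))
    P=np.linalg.solve(A,b);return P,[np.linalg.norm(M@(P-o)) for M,o in Rs]
E
python3 - <<'E'
from h import *
np.set_printoptions(precision=4,suppress=True)
a=load('s2');b=load('d2');w=load('w3')
print(tri((a,265.5,158.7),(b,263.3,178.5)))
for v in (0,40,80,120,160): print(pt(w,258,v))
for v in (140,150,160,170,176): print('side',pt(b,263,v))
# azimuth
T=pose(w); print(np.degrees(w['obs']['ee_rot'][2]))
# tube axis refine: mouth from initial scene/side
E
python3 - <<'E'
from h import *
crop('side0',225,250,275,310,10,'c6');crop('s2',300,115,350,155,12,'c7')
E
```

```text
(array([ 0.552 , -0.0269,  0.2176]), [np.float64(0.0010274098319314228), np.float64(0.0010274098319315405)])
[ 0.5649 -0.0866  0.2202]
[ 0.5685 -0.1059  0.2198]
[ 0.5722 -0.126   0.2206]
[ 0.5761 -0.1469  0.2196]
[ 0.5802 -0.1692  0.219 ]
side [ 0.5747 -0.1531  0.2217]
side [ 0.5683 -0.1178  0.2211]
side [ 0.5619 -0.0824  0.2223]
side [ 0.5563 -0.0517  0.2203]
side [ 0.5531 -0.0339  0.2193]
100.42205497615076
```

View pics/c6.png

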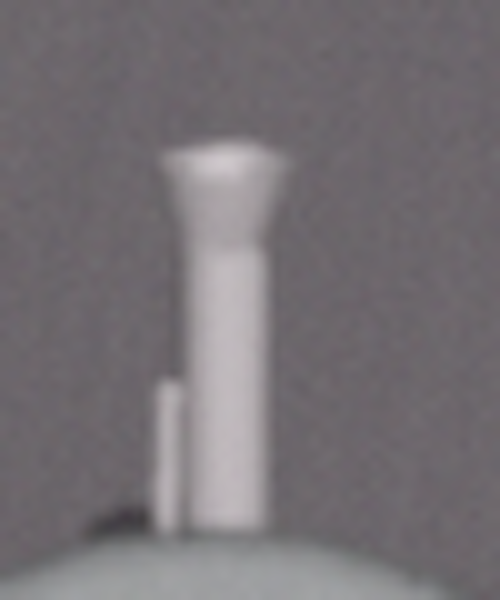

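View pics/c7.png

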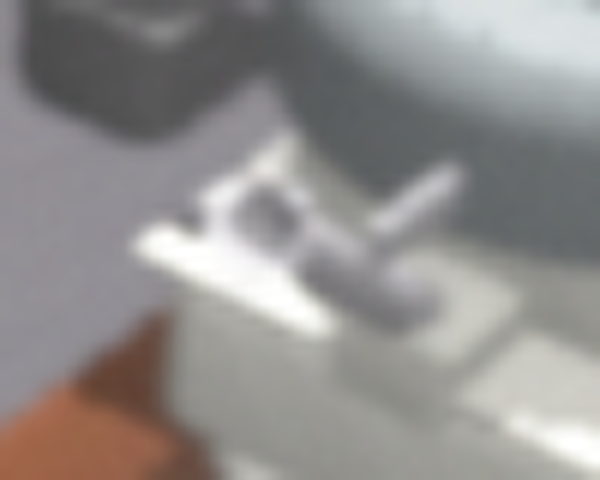

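Run:
```python
from h import *
np.set_printoptions(precision=4,suppress=True)
a=load('s2');b=load('side0')
print(tri((a,321.5,132.1),(b,247.7,265.8)))
l=pt(b,241.5,265.7,.205);r=pt(b,254,266,.205);print(l,r,np.linalg.norm(l-r),(l+r)/2,np.degrees(np.arctan2(*(l-r)[[1,0]])))
# tube lower centre: c6 (229,500)
for z in(.15,.16,.165,.17): print(pt(b,247.9,299,z))
# predicted tube line projection, for azimuth candidates
M=(l+r)/2
for az in(-78,-80,-82):
  A=np.radians(az);D=np.array([np.cos(A)*np.sin(np.radians(50)),np.sin(A)*np.sin(np.radians(50)),np.cos(np.radians(50))])
  print(az,[np.round(proj(b,M-D*k),1) for k in(0,.02,.04,.06,.08)])
```

```text
(array([0.5427, 0.1934, 0.207 ]), [np.float64(0.00038299420518712375), np.float64(0.0003829942051871837)])
[0.5547 0.1942 0.205 ] [0.5305 0.1904 0.205 ] 0.024533469455610437 [0.5426 0.1923 0.205 ] 9.020303964233022
[0.535  0.2358 0.15  ]
[0.5339 0.2398 0.16  ]
[0.5333 0.2418 0.165 ]
[0.5327 0.2438 0.17  ]
-78 [array([247.7, 265.8]), array([248. , 276.1]), array([248.2, 286.3]), array([248.5, 296.5]), array([248.7, 306.7])]
-80 [array([247.7, 265.8]), array([247.7, 276.1]), array([247.7, 286.3]), array([247.6, 296.5]), array([247.6, 306.7])]
-82 [array([247.7, 265.8]), array([247.4, 276.1]), array([247.1, 286.3]), array([246.8, 296.5]), array([246.5, 306.7])]
```

```bash
python3 -m inch '[{"linear":[0,0.15,0],"twist":0,"gripper":0},{"linear":[-0.02,0.45,-0.04],"twist":0,"gripper":0},{"linear":[-0.03,0.75,-0.06],"twist":0,"gripper":0},{"linear":[-0.03,1,-0.06],"twist":0,"gripper":0}]'
python3 -m inch '[{"linear":[-0.02,0.3,-0.03],"twist":0,"gripper":0},{"linear":[-0.03,0.6,-0.06],"twist":0,"gripper":0},{"linear":[-0.03,0.8,-0.06],"twist":0,"gripper":0},{"linear":[-0.03,0.9,-0.06],"twist":0,"gripper":0},{"linear":[-0.03,0.9,-0.06],"twist":0,"gripper":0},{"linear":[-0.03,0.9,-0.06],"twist":0,"gripper":0}]'
python3 - <<'E'
from h import *
np.set_printoptions(precision=4,suppress=True)
snap('scene','s3');snap('side','d3');s=snap('wrist','w4');print(s['obs'])
crop('d3',215,190,280,310,6,'c8');crop('s3',260,110,360,180,7,'c9')
E
```

```text
time: 4.73
tool_pos: [0.5857, -0.1188, 0.2161]
ee_rot: [-3.138, -0.003, 1.752]
wrist_force: [0.3, -0.0, -0.0]
width: 0.0137
time: 5.23
tool_pos: [0.5837, -0.0313, 0.2119]
ee_rot: [-3.141, 0.0, 1.752]
wrist_force: [-0.5, -0.7, 0.2]
width: 0.0138
{'time': 5.3333, 'joint_positions': array([-0.1522,  0.1685,  1.3104, -0.0006,  1.6629, -0.3312]), 'qvel': array([-0.0124,  0.0005, -0.0059,  0.0045,  0.0022,  0.0033]), 'joint_torque': array([  0.5624, -37.8359, -30.4234,   0.1483,   0.0685,  -0.0027]), 'tool_pos': array([ 0.584 , -0.0325,  0.2122]), 'ee_rot': array([-3.1411,  0.0005,  1.7497]), 'wrist_force': array([-0.1795, -0.1015, -1.2087]), 'wrist_torque': array([-0.0051, -0.1538,  0.0036]), 'width': 0.013789847223271685}
```

View pics/c8.png

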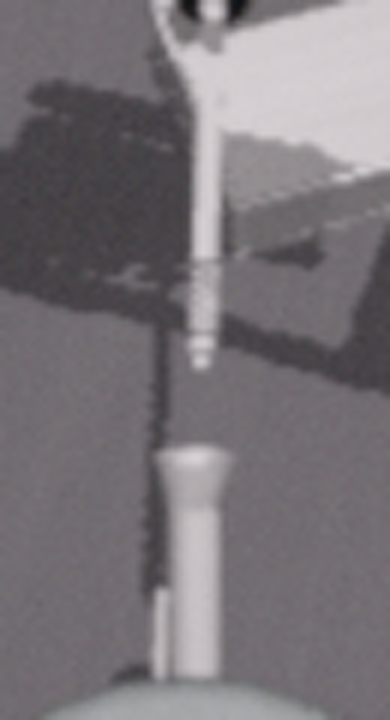

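View pics/c9.png

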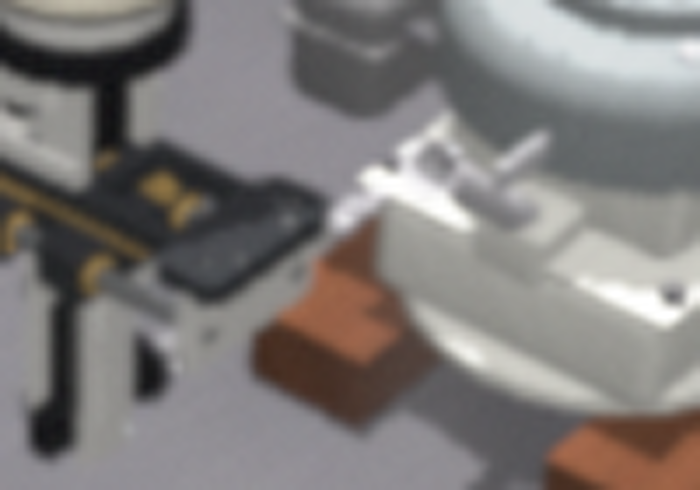

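View pics/w4.png

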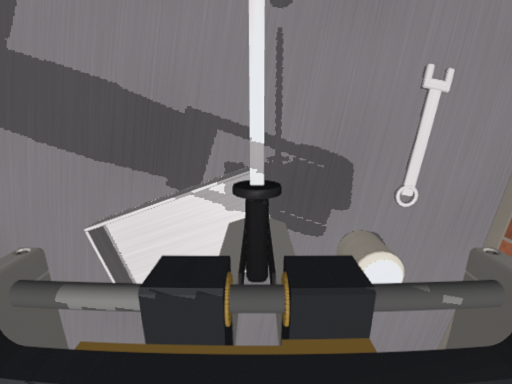

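Run:
```python
from h import *
np.set_printoptions(precision=4,suppress=True)
b=load('d3');print(pt(b,248.5,250.8,.206),pt(b,248.5,249))
M=np.array([.5427,.193,.205]);h=np.array([-.1805,.9836,0]);p=np.array([.9836,.1805,0])
o=b['obs']['tool_pos']; t=o+0.198*np.array([np.cos(np.radians(100.6)),np.sin(np.radians(100.6)),0]);t[2]-=.003
for x in (pt(b,248.5,250.8,.206),t): print(x,(x-M)@h,(x-M)@p)
```

```text
[0.5479 0.1597 0.206 ] [0.548  0.1584 0.2108]
[0.5479 0.1597 0.206 ] -0.03368152509918761 -0.0009413828354891385
[0.5474 0.1625 0.209 ] -0.03081061846781423 -0.0008783721477089907
```

```bash
python3 -m inch '[{"linear":[0,0.05,-0.06],"twist":0,"gripper":0},{"linear":[-0.02,0.15,-0.06],"twist":0,"gripper":0},{"linear":[-0.04,0.25,-0.06],"twist":0,"gripper":0},{"linear":[-0.06,0.33,-0.06],"twist":0,"gripper":0},{"linear":[-0.06,0.37,-0.06],"twist":0,"gripper":0},{"linear":[-0.06,0.37,-0.06],"twist":0,"gripper":0}]'
python3 - <<'E'
from h import *
np.set_printoptions(precision=4,suppress=True)
snap('scene','s4');snap('side','d4');print(robot.get_obs()['wrist_force'])
crop('d4',215,190,280,310,6,'c10');crop('s4',280,100,360,170,8,'c11')
E
```

```text
time: 5.88
tool_pos: [0.5779, 0.0068, 0.2068]
ee_rot: [3.141, -0.0, 1.753]
wrist_force: [-0.5, 0.3, -0.9]
width: 0.0139
[ 0.2722  1.1967 -0.453 ]
```

View pics/c10.png

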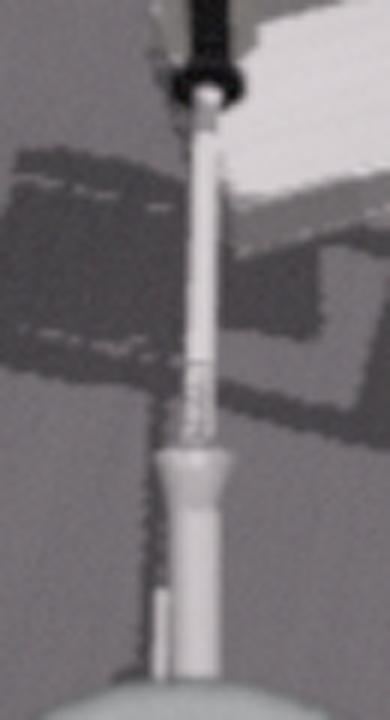

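View pics/c11.png

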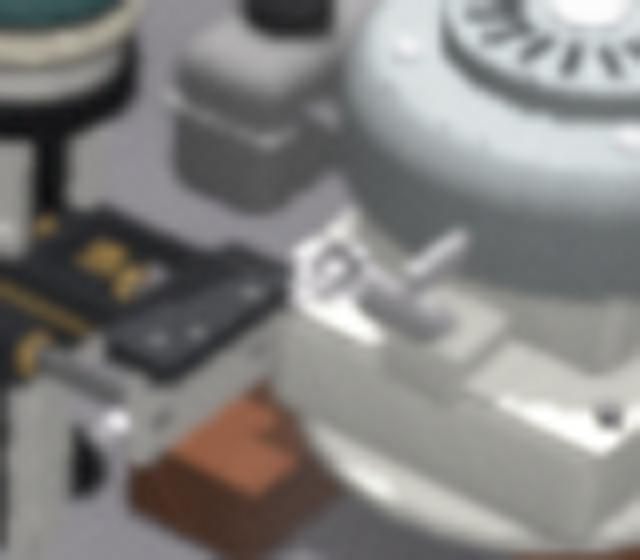

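```bash
python3 -m inch '[{"linear":[-0.005,0.034,0.01],"twist":0,"gripper":0},{"linear":[-0.006,0.036,0.06],"twist":0,"gripper":0},{"linear":[-0.007,0.04,0.12],"twist":0,"gripper":0},{"linear":[-0.008,0.045,0.17],"twist":0,"gripper":0},{"linear":[-0.008,0.046,0.22],"twist":0,"gripper":0},{"linear":[-0.008,0.046,0.22],"twist":0,"gripper":0}]'
python3 - <<'E'
from h import *
np.set_printoptions(precision=4,suppress=True)
snap('scene','s5');snap('side','d5');o=robot.get_obs();print(o['wrist_force'],o['wrist_torque'],o['tool_pos'])
crop('d5',215,170,280,290,6,'c10');crop('s5',260,80,360,170,7,'c11')
E
```

```text
time: 6.48
tool_pos: [0.5778, 0.0097, 0.2303]
ee_rot: [3.139, 0.001, 1.75]
wrist_force: [0.4, -1.5, -1.9]
width: 0.0139
[ 0.9515 -1.6864 -1.2233] [-0.2542 -0.1321  0.0176] [0.5775 0.0098 0.2292]
```

View pics/c10.png

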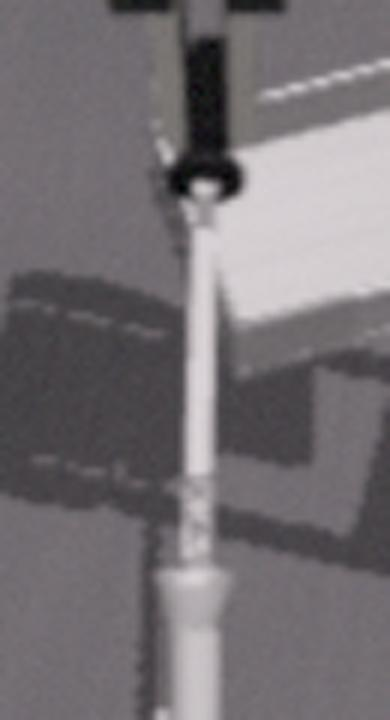

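View pics/c11.png

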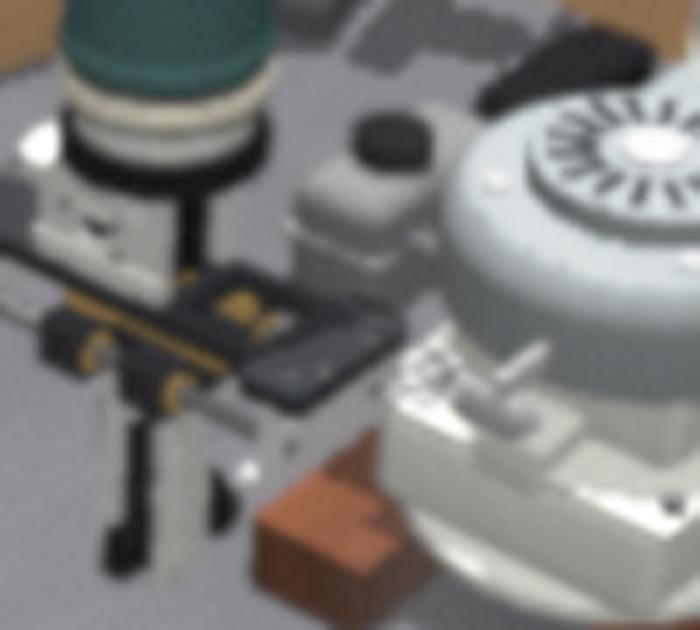

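```bash
python3 -m inch '[{"linear":[-0.002,0.01,0.06],"twist":0,"gripper":0},{"linear":[-0.004,0.025,0.13],"twist":0,"gripper":0},{"linear":[-0.008,0.042,0.22],"twist":0,"gripper":0},{"linear":[-0.011,0.061,0.3],"twist":0,"gripper":0},{"linear":[-0.016,0.085,0.38],"twist":0,"gripper":0},{"linear":[-0.02,0.113,0.465],"twist":0,"gripper":0},{"linear":[-0.02,0.113,0.465],"twist":0,"gripper":0}]'
python3 - <<'E'
from h import *
np.set_printoptions(precision=4,suppress=True)
snap('scene','s6');snap('side','d6');o=robot.get_obs();print(o['wrist_force'],o['wrist_torque'],o['tool_pos'])
crop('d6',205,150,290,290,5,'c10');crop('s6',260,80,360,170,7,'c11')
E
```

```text
time: 7.17
tool_pos: [0.5757, 0.0222, 0.2779]
ee_rot: [3.138, 0.0, 1.752]
wrist_force: [0.7, -1.5, -1.1]
width: 0.0134
[-0.9705 -0.0109 -0.2865] [-0.1063 -0.1114  0.0308] [0.5754 0.0221 0.2759]
```

View pics/c10.png

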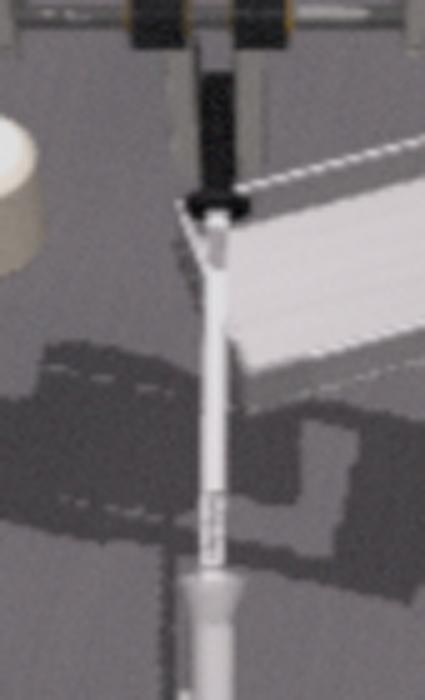

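View pics/c11.png

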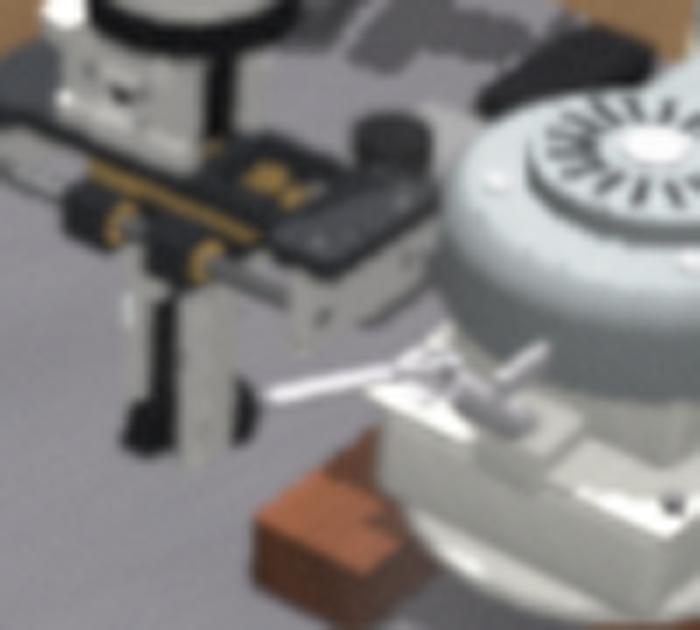

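```bash
python3 -m inch '[{"linear":[-0.006,0.033,0.08],"twist":0,"gripper":0},{"linear":[-0.012,0.065,0.155],"twist":0,"gripper":0},{"linear":[-0.019,0.105,0.225],"twist":0,"gripper":0},{"linear":[-0.027,0.148,0.288],"twist":0,"gripper":0},{"linear":[-0.037,0.205,0.358],"twist":0,"gripper":0},{"linear":[-0.048,0.264,0.422],"twist":0,"gripper":0},{"linear":[-0.048,0.264,0.422],"twist":0,"gripper":0}]'
python3 - <<'E'
from h import *
np.set_printoptions(precision=4,suppress=True)
snap('scene','s7');d=snap('side','d7');o=robot.get_obs();print(o['wrist_force'],o['wrist_torque'],o['tool_pos'])
crop('d7',205,150,290,290,5,'c10');crop('s7',260,80,360,170,7,'c11')
M=np.array([.5427,.193,.205]);h=np.array([-.1805,.9836,0])
for v in range(200,262,6):
  q=pt(d,247.8,v);print(v,q,(q-M)@h)
E
```

```text
time: 7.85
tool_pos: [0.5706, 0.049, 0.3196]
ee_rot: [3.138, -0.0, 1.752]
wrist_force: [-0.7, -1.0, -0.8]
width: 0.0142
[-0.2834  0.5971 -0.0528] [-0.096  -0.0834  0.0249] [0.5704 0.0489 0.3178]
200 [0.5606 0.0927 0.285 ] -0.10187743903660847
206 [0.5592 0.1009 0.2765] -0.09353802511337957
212 [0.5571 0.1119 0.2718] -0.08233517421493637
218 [0.5552 0.122  0.2659] -0.07213003334127875
224 [0.5535 0.1312 0.2588] -0.06276465610092938
230 [0.5519 0.1401 0.2515] -0.0536358728134649
236 [0.5497 0.1509 0.2471] -0.04266037530599356
242 [0.5484 0.1587 0.2379] -0.03475510406462297
248 [0.5466 0.1684 0.2319] -0.024856132540615427
254 [0.545  0.1773 0.2245] -0.01588669361166392
260 [0.5432 0.1868 0.2184] -0.00616341011167058
```

View pics/c10.png

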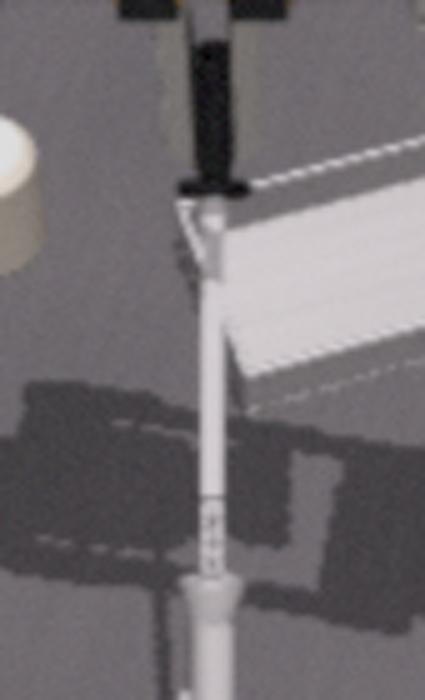

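View pics/c11.png

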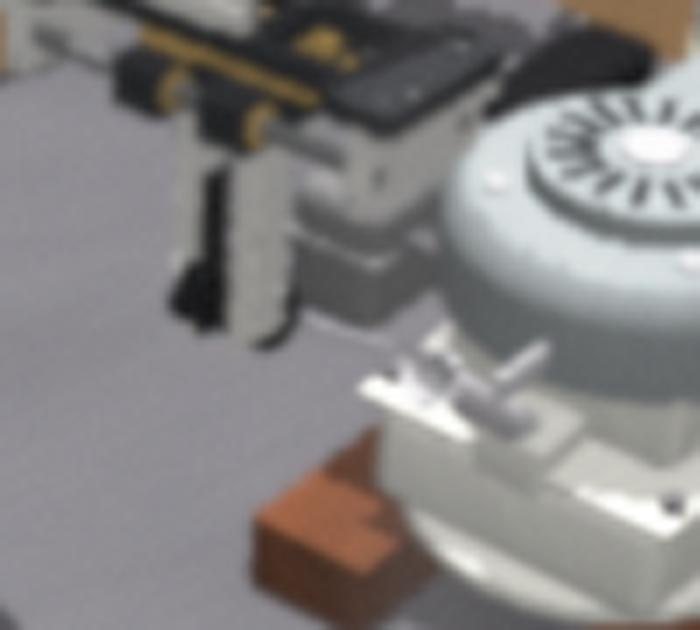

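```bash
python3 -m inch '[{"linear":[-0.005,0.03,0.04],"twist":0,"gripper":0},{"linear":[-0.011,0.06,0.08],"twist":0,"gripper":0},{"linear":[-0.011,0.06,0.08],"twist":0,"gripper":0}]'
python3 -m inch '[{"linear":[-0.005,0.03,-0.025],"twist":0,"gripper":0},{"linear":[-0.011,0.06,-0.05],"twist":0,"gripper":0},{"linear":[-0.016,0.09,-0.075],"twist":0,"gripper":0},{"linear":[-0.022,0.12,-0.1],"twist":0,"gripper":0},{"linear":[-0.022,0.12,-0.1],"twist":0,"gripper":0}]'
python3 - <<'E'
from h import *
np.set_printoptions(precision=4,suppress=True)
snap('scene','s8');d=snap('side','d8');o=robot.get_obs();print(o['wrist_force'],o['wrist_torque'],o['tool_pos'])
crop('d8',205,150,290,290,5,'c10');crop('s8',260,80,360,170,7,'c11')
M=np.array([.5427,.193,.205]);h=np.array([-.1805,.9836,0])
for v in range(200,262,6):
  q=pt(d,247.8,v);print(v,q,(q-M)@h)
E
```

```text
time: 8.2
tool_pos: [0.5692, 0.0543, 0.3256]
ee_rot: [3.141, -0.0, 1.751]
wrist_force: [-0.1, -0.3, -1.8]
width: 0.0139
time: 8.62
tool_pos: [0.5669, 0.0667, 0.3143]
ee_rot: [-3.141, -0.002, 1.751]
wrist_force: [0.7, -1.8, -2.6]
width: 0.0142
[ 0.5961  0.3825 -2.7974] [-0.2948 -0.4363 -0.2279] [0.5669 0.0667 0.3142]
200 [0.5602 0.0947 0.2876] -0.09985273154924054
206 [0.5585 0.1039 0.2805] -0.09044766829508945
212 [0.5568 0.1128 0.273 ] -0.08140203064361785
218 [0.5552 0.1217 0.2655] -0.07239501450806259
224 [0.5536 0.1308 0.2583] -0.0631289887346809
230 [0.5518 0.1404 0.252 ] -0.0533397383027409
236 [0.5502 0.1494 0.2446] -0.04426961268195346
242 [0.5485 0.1584 0.2374] -0.03507262686788945
248 [0.5467 0.1679 0.2311] -0.02537570844750874
254 [0.5451 0.1768 0.2237] -0.01633839013168844
260 [0.5434 0.186  0.2168] -0.00703046220539811
```

View pics/c10.png

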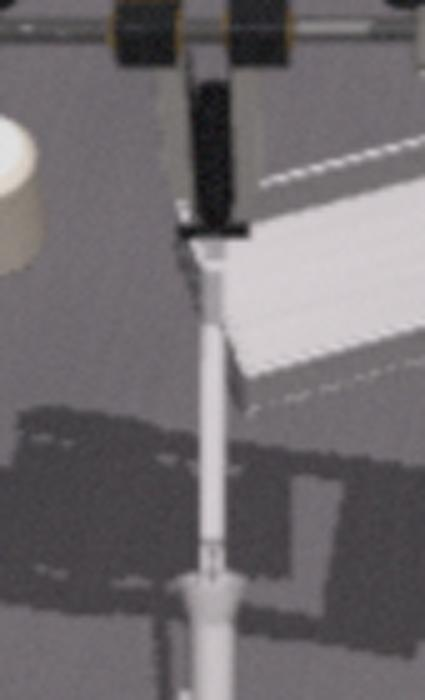

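View pics/c11.png

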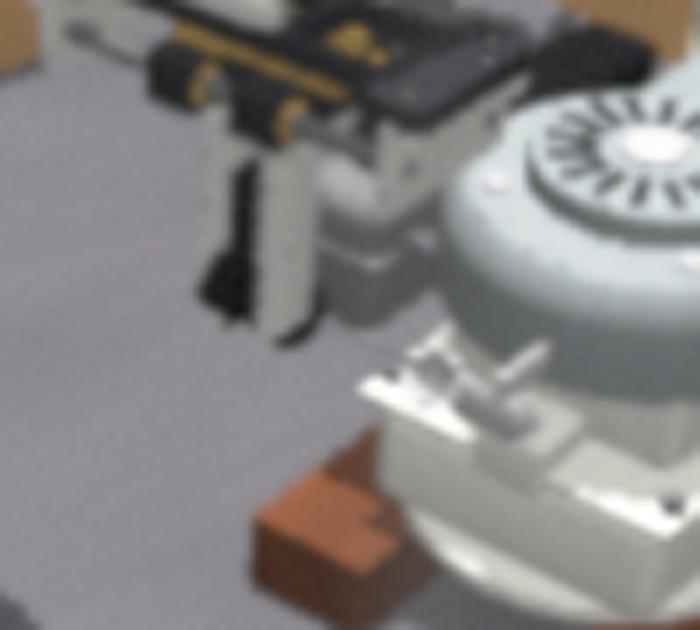

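```bash
python3 -m inch '[{"linear":[-0.009,0.05,-0.03],"twist":0,"gripper":0},{"linear":[-0.018,0.1,-0.07],"twist":0,"gripper":0},{"linear":[-0.027,0.15,-0.115],"twist":0,"gripper":0},{"linear":[-0.036,0.2,-0.155],"twist":0,"gripper":0},{"linear":[-0.045,0.25,-0.2],"twist":0,"gripper":0},{"linear":[-0.055,0.3,-0.24],"twist":0,"gripper":0},{"linear":[-0.055,0.3,-0.24],"twist":0,"gripper":0}]'
python3 - <<'E'
from h import *
np.set_printoptions(precision=4,suppress=True)
snap('scene','s9');d=snap('side','d9');o=robot.get_obs();print(o['wrist_force'],o['wrist_torque'],o['tool_pos'])
crop('d9',205,150,290,290,5,'c10');crop('s9',260,80,360,170,7,'c11')
M=np.array([.5427,.193,.205]);h=np.array([-.1805,.9836,0])
q=o['tool_pos']-[0,0,.003]-M;print(q@h,q[2],q@np.array([.9836,.1805,0]))
for v in range(218,262,6):
  q=pt(d,247.8,v);print(v,q,(q-M)@h)
E
```

```text
time: 9.3
tool_pos: [0.5611, 0.0971, 0.2898]
ee_rot: [-3.14, -0.001, 1.752]
wrist_force: [1.3, 0.5, -3.7]
width: 0.0138
[ 1.0721  0.2634 -2.7678] [-0.3965 -0.4222 -0.1478] [0.5613 0.0967 0.2904]
-0.09803623371431978 0.08243735701296459 0.0009087057112315218
218 [0.5553 0.1216 0.2653] -0.07254441400569527
224 [0.5534 0.1316 0.2595] -0.06230843859466127
230 [0.5522 0.1387 0.2492] -0.055180308910142487
236 [0.5502 0.1491 0.2441] -0.04456064771236836
242 [0.5485 0.1586 0.2377] -0.03487702051326169
248 [0.5469 0.1675 0.2302] -0.02586712139945352
254 [0.5456 0.175  0.2203] -0.01827012052784449
260 [0.5437 0.185  0.2149] -0.008090992813559149
```

View pics/c10.png

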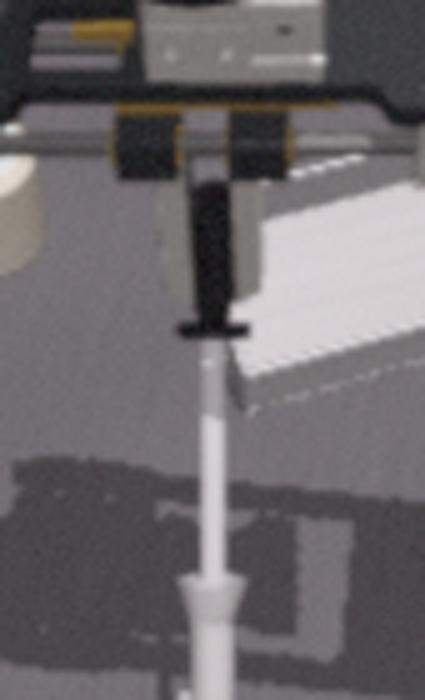

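```bash
python3 -m inch '[{"linear":[-0.012,0.054,-0.045],"twist":0,"gripper":0},{"linear":[-0.023,0.108,-0.09],"twist":0,"gripper":0},{"linear":[-0.033,0.162,-0.137],"twist":0,"gripper":0},{"linear":[-0.043,0.216,-0.183],"twist":0,"gripper":0},{"linear":[-0.054,0.27,-0.229],"twist":0,"gripper":0},{"linear":[-0.064,0.324,-0.274],"twist":0,"gripper":0},{"linear":[-0.074,0.376,-0.32],"twist":0,"gripper":0},{"linear":[-0.074,0.376,-0.32],"twist":0,"gripper":0}]'
python3 - <<'E'
from h import *
np.set_printoptions(precision=4,suppress=True)
snap('scene','s10');d=snap('side','d10');o=robot.get_obs();print(o['wrist_force'],o['wrist_torque'],o['tool_pos'])
crop('d10',205,150,290,290,5,'c10');crop('s10',260,80,360,170,7,'c11')
M=np.array([.5427,.193,.205]);h=np.array([-.1805,.9836,0])
q=o['tool_pos']-[0,0,.003]-M;print(q@h,q[2],q@np.array([.9836,.1805,0]),np.linalg.norm(q))
E
```

```text
time: 10.07
tool_pos: [0.5537, 0.1348, 0.2578]
ee_rot: [-3.14, -0.001, 1.752]
wrist_force: [1.6, 0.2, -4.1]
width: 0.0141
[ 1.5701 -0.2371 -2.6772] [-0.348  -0.4929 -0.1461] [0.554  0.1341 0.2585]
-0.05994604697357366 0.0504839680219378 0.00043915333264683875 0.07837203322818329
```

View pics/c10.png

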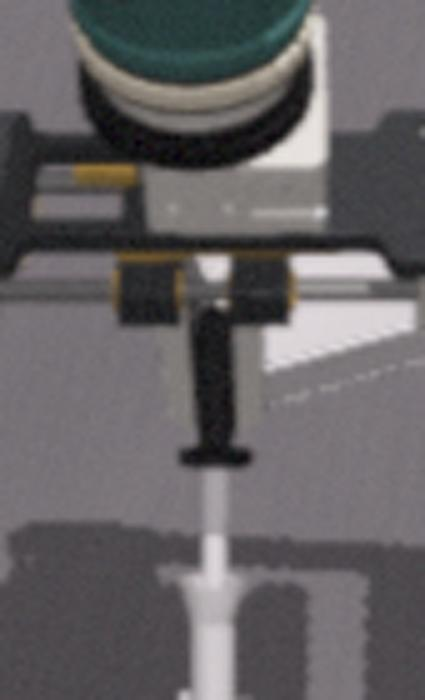

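View pics/c11.png

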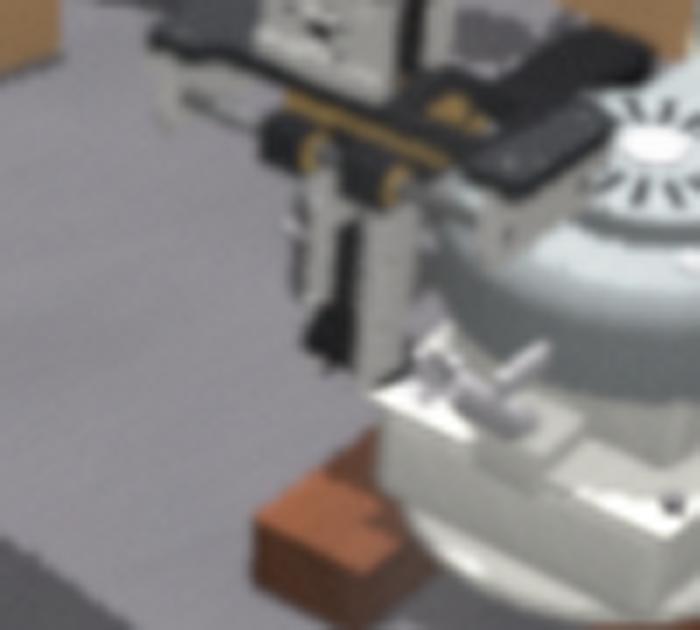

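```bash
python3 -m inch '[{"linear":[-0.009,0.05,-0.043],"twist":0,"gripper":0},{"linear":[-0.018,0.1,-0.086],"twist":0,"gripper":0},{"linear":[-0.027,0.15,-0.128],"twist":0,"gripper":0},{"linear":[-0.037,0.2,-0.171],"twist":0,"gripper":0},{"linear":[-0.042,0.23,-0.197],"twist":0,"gripper":0},{"linear":[-0.047,0.256,-0.219],"twist":0,"gripper":0},{"linear":[-0.047,0.256,-0.219],"twist":0,"gripper":0}]'
python3 - <<'E'
from h import *
np.set_printoptions(precision=4,suppress=True)
snap('scene','s11');d=snap('side','d11');o=robot.get_obs();print(o['wrist_force'],o['wrist_torque'],o['tool_pos'])
crop('d11',205,150,290,290,5,'c10');crop('s11',300,100,350,140,14,'c11')
M=np.array([.5427,.193,.205]);h=np.array([-.1805,.9836,0])
q=o['tool_pos']-[0,0,.003]-M;print(q@h,q[2],q@np.array([.9836,.1805,0]),np.linalg.norm(q))
E
```

```text
time: 10.75
tool_pos: [0.5491, 0.1598, 0.2365]
ee_rot: [-3.141, -0.001, 1.751]
wrist_force: [1.4, 0.2, -2.7]
width: 0.0141
[ 0.6419  0.0668 -2.1593] [-0.3855 -0.4326 -0.0529] [0.5493 0.1595 0.2369]
-0.034166511840154 0.028863377732158385 0.00042525449618569807 0.044727715070496256
```

View pics/c10.png

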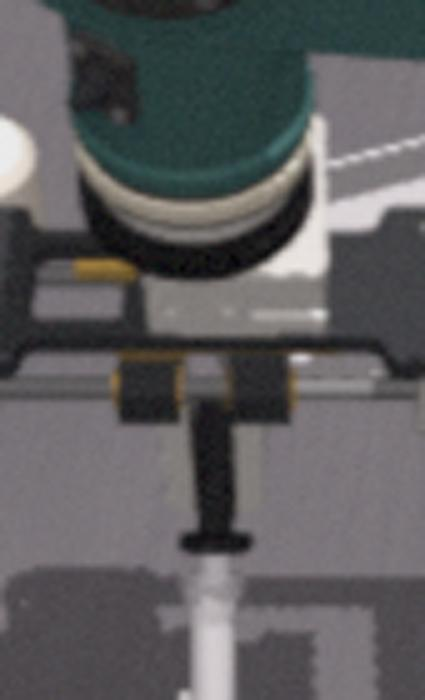

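View pics/c11.png

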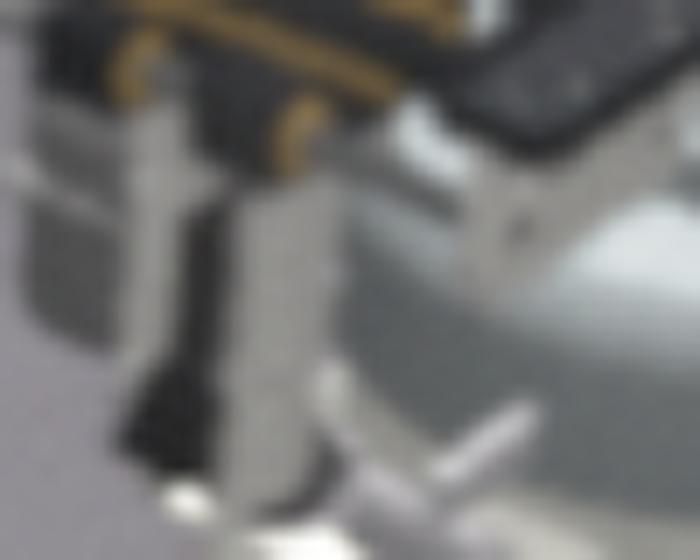

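```bash
python3 -m inch '[{"linear":[-0.002,0.01,-0.008],"twist":0,"gripper":0},{"linear":[-0.004,0.02,-0.017],"twist":0,"gripper":0},{"linear":[-0.006,0.03,-0.026],"twist":0,"gripper":0},{"linear":[-0.007,0.038,-0.032],"twist":0,"gripper":0},{"linear":[-0.007,0.038,-0.032],"twist":0,"gripper":0}]'
python3 -m inch '[{"linear":[-0.001,0.008,-0.006],"twist":0,"gripper":0},{"linear":[-0.001,0.008,-0.006],"twist":0,"gripper":0},{"linear":[-0.001,0.008,-0.006],"twist":0,"gripper":0}]'
python3 -m inch '[{"linear":[-0.001,0.008,-0.006],"twist":0,"gripper":0},{"linear":[-0.001,0.008,-0.006],"twist":0,"gripper":0},{"linear":[-0.001,0.008,-0.006],"twist":0,"gripper":0}]'
```

```text
time: 11.27
tool_pos: [0.5488, 0.1627, 0.2341]
ee_rot: [3.142, 0.0, 1.751]
wrist_force: [1.5, -1.4, -1.6]
width: 0.0135
time: 11.52
tool_pos: [0.5487, 0.1636, 0.2335]
ee_rot: [3.142, 0.0, 1.751]
wrist_force: [0.7, -1.0, -1.6]
width: 0.0134
time: 11.77
tool_pos: [0.5485, 0.1644, 0.2328]
ee_rot: [-3.142, 0.0, 1.751]
wrist_force: [0.5, -1.6, -1.1]
width: 0.014
```

```bash
python3 -m inch '[{"linear":[-0.001,0.008,-0.006],"twist":0,"gripper":0},{"linear":[-0.001,0.008,-0.006],"twist":0,"gripper":0},{"linear":[-0.001,0.008,-0.006],"twist":0,"gripper":0}]'
python3 -m inch '[{"linear":[-0.001,0.008,-0.006],"twist":0,"gripper":0},{"linear":[-0.001,0.008,-0.006],"twist":0,"gripper":0},{"linear":[-0.001,0.008,-0.006],"twist":0,"gripper":0}]'
python3 - <<'E'
from h import *
np.set_printoptions(precision=4,suppress=True)
d=snap('side','d12');o=robot.get_obs();print(o['wrist_force'],o['wrist_torque'],o['tool_pos'])
crop('d12',220,220,275,290,9,'c10')
M=np.array([.5427,.193,.205]);h=np.array([-.1805,.9836,0])
q=o['tool_pos']-[0,0,.003]-M;print(q@h,q[2],q@np.array([.9836,.1805,0]),np.linalg.norm(q))
E
```

```text
time: 12.02
tool_pos: [0.5484, 0.1652, 0.2322]
ee_rot: [-3.141, -0.0, 1.751]
wrist_force: [0.4, -2.5, -2.3]
width: 0.0138
time: 12.27
tool_pos: [0.5483, 0.166, 0.2316]
ee_rot: [-3.141, 0.0, 1.751]
wrist_force: [0.5, -1.6, -1.2]
width: 0.0136
[ 0.9919 -1.3692 -1.4191] [-0.695  -0.3252  0.0131] [0.5483 0.166  0.2316]
-0.02761799089453838 0.023591552918026365 0.0006662205399816539 0.03632796560300512
```

View pics/c10.png

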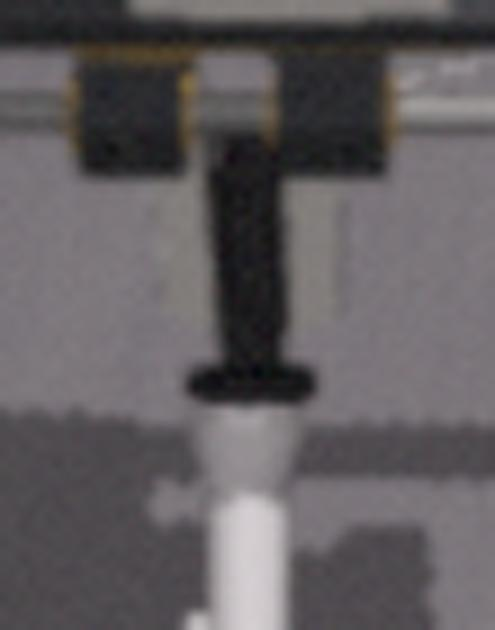

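```bash
python3 -m inch '[{"linear":[-0.001,0.008,-0.006],"twist":0,"gripper":0},{"linear":[-0.001,0.008,-0.006],"twist":0,"gripper":0},{"linear":[-0.001,0.008,-0.006],"twist":0,"gripper":0}]'
python3 -m inch '[{"linear":[-0.001,0.008,-0.006],"twist":0,"gripper":0},{"linear":[-0.001,0.008,-0.006],"twist":0,"gripper":0},{"linear":[-0.001,0.008,-0.006],"twist":0,"gripper":0}]'
python3 - <<'E'
from h import *
np.set_printoptions(precision=4,suppress=True)
d=snap('side','d13');o=robot.get_obs();print(o['wrist_force'],o['wrist_torque'],o['tool_pos'])
crop('d13',220,220,275,290,9,'c10')
M=np.array([.5427,.193,.205]);h=np.array([-.1805,.9836,0])
q=o['tool_pos']-[0,0,.003]-M;print(q@h,q[2],q@np.array([.9836,.1805,0]),np.linalg.norm(q))
E
```

```text
time: 12.57
tool_pos: [0.5483, 0.1668, 0.231]
ee_rot: [-3.142, 0.0, 1.751]
wrist_force: [0.5, -2.8, -1.6]
width: 0.0137
time: 12.82
tool_pos: [0.5481, 0.1676, 0.2304]
ee_rot: [-3.141, -0.0, 1.751]
wrist_force: [-0.0, -2.4, -1.6]
width: 0.0142
[-0.2112 -1.7157 -2.0816] [-0.791  -0.198   0.0253] [0.5481 0.1676 0.2304]
-0.025962793782503525 0.022430828820458215 0.0007552484502331668 0.03431830336031979
```

View pics/c10.png

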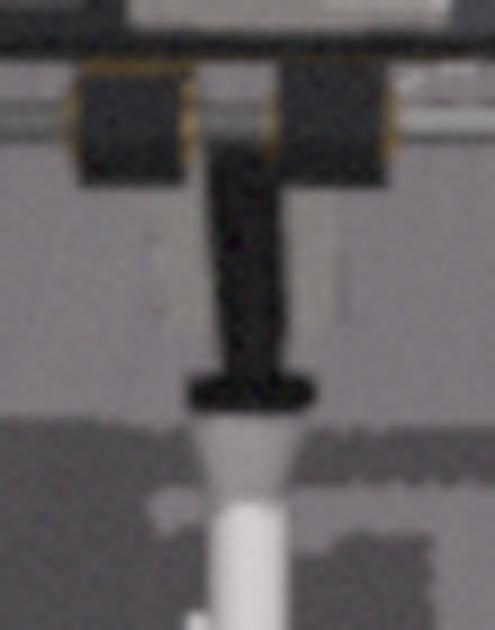

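```bash
python3 -m inch '[{"linear":[-0.001,0.008,-0.006],"twist":0,"gripper":0},{"linear":[-0.001,0.008,-0.006],"twist":0,"gripper":0},{"linear":[-0.001,0.008,-0.006],"twist":0,"gripper":0}]'
python3 -m inch '[{"linear":[-0.001,0.008,-0.006],"twist":0,"gripper":0},{"linear":[-0.001,0.008,-0.006],"twist":0,"gripper":0},{"linear":[-0.001,0.008,-0.006],"twist":0,"gripper":0}]'
python3 - <<'E'
from h import *
np.set_printoptions(precision=4,suppress=True)
d=snap('side','d14');o=robot.get_obs();print(o['wrist_force'],o['wrist_torque'],o['tool_pos'])
crop('d14',220,220,275,290,9,'c10')
E
```

```text
time: 13.12
tool_pos: [0.548, 0.1683, 0.2298]
ee_rot: [-3.141, 0.0, 1.751]
wrist_force: [0.9, -2.1, -1.3]
width: 0.0139
time: 13.37
tool_pos: [0.548, 0.1685, 0.2298]
ee_rot: [3.141, 0.001, 1.75]
wrist_force: [0.3, -5.5, 1.1]
width: 0.014
[-0.4444 -5.6474  1.026 ] [-1.2767 -0.0566  0.0012] [0.548  0.1685 0.2298]
```

View pics/c10.png

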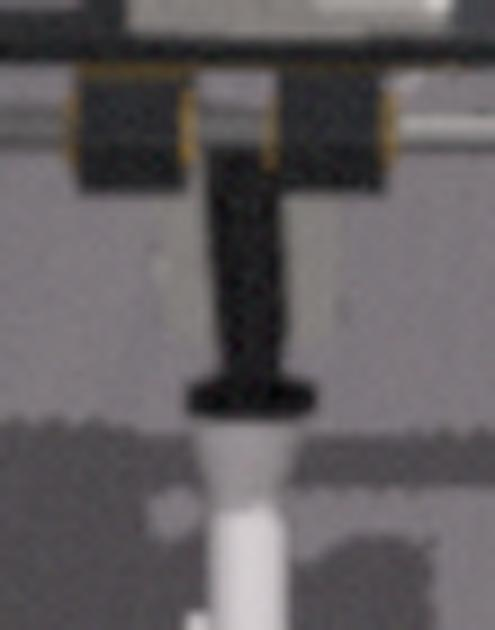

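```bash
python3 -m inch '[{"linear":[-0.001,0.008,-0.006],"twist":0,"gripper":0},{"linear":[-0.001,0.008,-0.006],"twist":0,"gripper":0},{"linear":[-0.001,0.008,-0.006],"twist":0,"gripper":0},{"linear":[-0.001,0.008,-0.006],"twist":0,"gripper":0}]'
python3 - <<'E'
from h import *
np.set_printoptions(precision=4,suppress=True)
o=robot.get_obs();print(o['wrist_force'],o['wrist_torque'],o['tool_pos'])
E
```

```text
time: 13.75
tool_pos: [0.548, 0.1686, 0.2298]
ee_rot: [3.141, 0.003, 1.75]
wrist_force: [-1.2, -6.6, 3.6]
width: 0.0141
[-1.2398 -6.6216  3.6137] [-1.564   0.0704 -0.0101] [0.548  0.1686 0.2298]
```

```bash
python3 -m inch '[{"linear":[0.004,-0.02,0.017],"twist":0,"gripper":0},{"linear":[0.014,-0.08,0.068],"twist":0,"gripper":0},{"linear":[0.03,-0.16,0.137],"twist":0,"gripper":0},{"linear":[0.046,-0.25,0.213],"twist":0,"gripper":0},{"linear":[0.063,-0.34,0.29],"twist":0,"gripper":0},{"linear":[0.072,-0.39,0.333],"twist":0,"gripper":0},{"linear":[0.072,-0.39,0.333],"twist":0,"gripper":0}]'
python3 -m inch '[{"linear":[0.014,-0.08,0.068],"twist":0,"gripper":0},{"linear":[0.03,-0.16,0.137],"twist":0,"gripper":0},{"linear":[0.046,-0.25,0.213],"twist":0,"gripper":0},{"linear":[0.063,-0.34,0.29],"twist":0,"gripper":0},{"linear":[0.072,-0.39,0.333],"twist":0,"gripper":0},{"linear":[0.072,-0.39,0.333],"twist":0,"gripper":0}]'
python3 - <<'E'
from h import *
np.set_printoptions(precision=4,suppress=True)
d=snap('side','d15');o=robot.get_obs();print(o['wrist_force'],o['wrist_torque'],o['tool_pos'])
crop('d15',205,150,290,290,5,'c10')
E
```

```text
time: 14.33
tool_pos: [0.5557, 0.1293, 0.264]
ee_rot: [3.139, 0.001, 1.749]
wrist_force: [-0.9, -1.3, -0.6]
width: 0.0135
time: 14.83
tool_pos: [0.5628, 0.0904, 0.2972]
ee_rot: [3.139, 0.001, 1.749]
wrist_force: [-0.5, -1.7, -1.4]
width: 0.0141
[ 0.1558 -1.3265 -0.7987] [-0.3677 -0.1209  0.0131] [0.5626 0.091  0.2964]
```

View pics/c10.png

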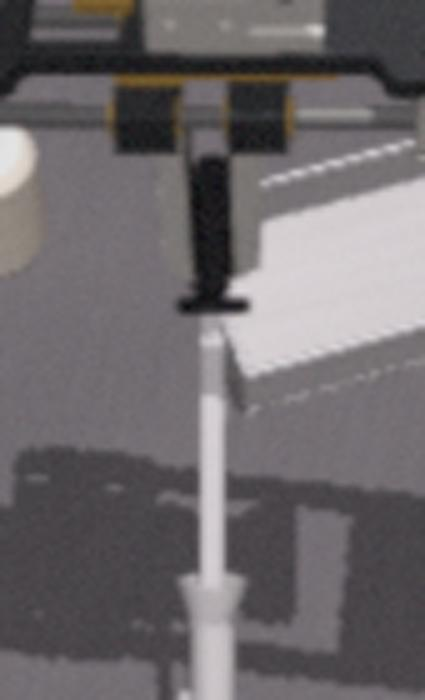

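```bash
python3 -m inch '[{"linear":[0.014,-0.08,0.068],"twist":0,"gripper":0},{"linear":[0.03,-0.16,0.135],"twist":0,"gripper":0},{"linear":[0.045,-0.245,0.205],"twist":0,"gripper":0},{"linear":[0.058,-0.315,0.26],"twist":0,"gripper":0},{"linear":[0.064,-0.349,0.286],"twist":0,"gripper":0},{"linear":[0.064,-0.349,0.286],"twist":0,"gripper":0},{"linear":[0.064,-0.349,0.286],"twist":0,"gripper":0}]'
python3 - <<'E'
from h import *
np.set_printoptions(precision=4,suppress=True)
s=snap('scene','s16');d=snap('side','d16');o=robot.get_obs();print(o['wrist_force'],o['wrist_torque'],o['tool_pos'])
M=np.array([.5427,.193,.205]);h=np.array([-.1805,.9836,0])
q=o['tool_pos']-[0,0,.003]-M;print(q@h,q[2],q@np.array([.9836,.1805,0]),np.linalg.norm(q))
crop('d16',205,150,290,290,5,'c10');crop('s16',260,80,360,170,7,'c11')
E
```

```text
time: 15.47
tool_pos: [0.5687, 0.0569, 0.3242]
ee_rot: [3.141, -0.0, 1.75]
wrist_force: [-0.6, -0.3, -0.5]
width: 0.0136
[ 0.8991  0.0333 -0.5894] [-0.0373 -0.0803  0.0124] [0.5685 0.0573 0.3236]
-0.13813318176085143 0.11558038002356455 0.0008748148361808369 0.18010948474283356
```

View pics/c10.png

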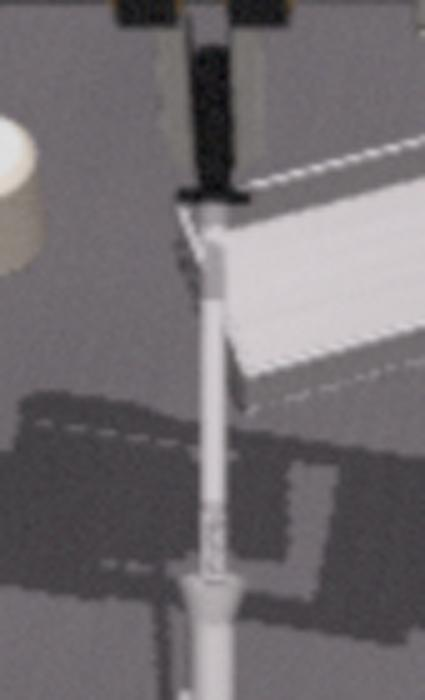

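View pics/c11.png

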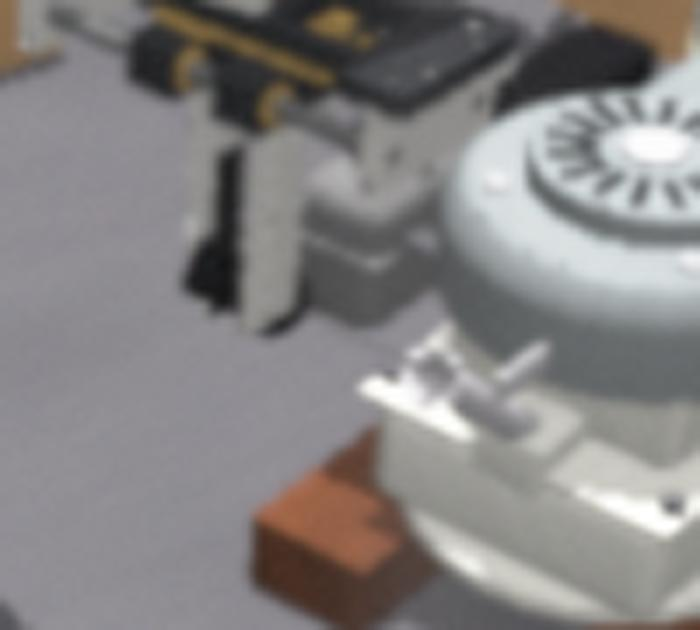

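```bash
python3 -m inch '[{"linear":[0.009,-0.047,-0.069],"twist":0,"gripper":0},{"linear":[0.018,-0.095,-0.13],"twist":0,"gripper":0},{"linear":[0.026,-0.141,-0.194],"twist":0,"gripper":0},{"linear":[0.034,-0.184,-0.26],"twist":0,"gripper":0},{"linear":[0.041,-0.224,-0.326],"twist":0,"gripper":0},{"linear":[0.041,-0.224,-0.326],"twist":0,"gripper":0}]'
python3 - <<'E'
from h import *
np.set_printoptions(precision=4,suppress=True)
s=snap('scene','s17');d=snap('side','d17');o=robot.get_obs();print(o['wrist_force'],o['wrist_torque'],o['tool_pos'])
M=np.array([.5427,.193,.205]);h=np.array([-.1805,.9836,0])
q=o['tool_pos']-[0,0,.003]-M;print(q@h,q[2],q@np.array([.9836,.1805,0]),np.linalg.norm(q))
crop('d17',205,150,290,290,5,'c10');crop('s17',260,80,360,170,7,'c11')
for v in range(200,262,6):
  q=pt(d,247.8,v);print(v,q,(q-M)@h)
E
```

```text
time: 16.07
tool_pos: [0.5725, 0.0336, 0.2891]
ee_rot: [-3.139, -0.0, 1.749]
wrist_force: [1.0, -1.0, 1.0]
width: 0.0135
[ 0.3628  0.6052 -0.3209] [-0.0644 -0.138  -0.0172] [0.5725 0.0343 0.2903]
-0.16150803626425173 0.08231609433525164 0.000682313313510902 0.18127318367866185
200 [0.5649 0.0761 0.2633] -0.11899989606523768
206 [0.5629 0.0866 0.2571] -0.10830155433678613
212 [0.561  0.0965 0.2502] -0.09820557499412237
218 [0.5587 0.1082 0.2459] -0.08630837382736462
224 [0.5568 0.1185 0.2398] -0.07582094963214477
230 [0.5547 0.1291 0.2343] -0.06501426936245679
236 [0.5527 0.1397 0.2288] -0.054264926460682296
242 [0.5508 0.1497 0.2227] -0.04404913749095727
248 [0.5486 0.1611 0.219 ] -0.03246374258181684
254 [0.5468 0.1708 0.2127] -0.022591302846589233
260 [0.5451 0.18   0.2054] -0.013254185658280782
```

View pics/c10.png

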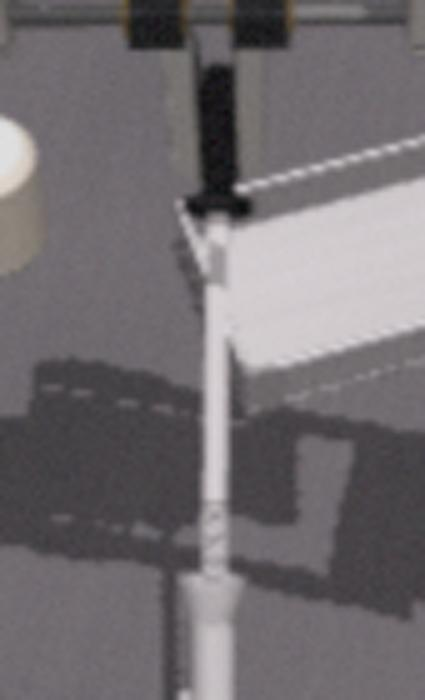

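View pics/c11.png

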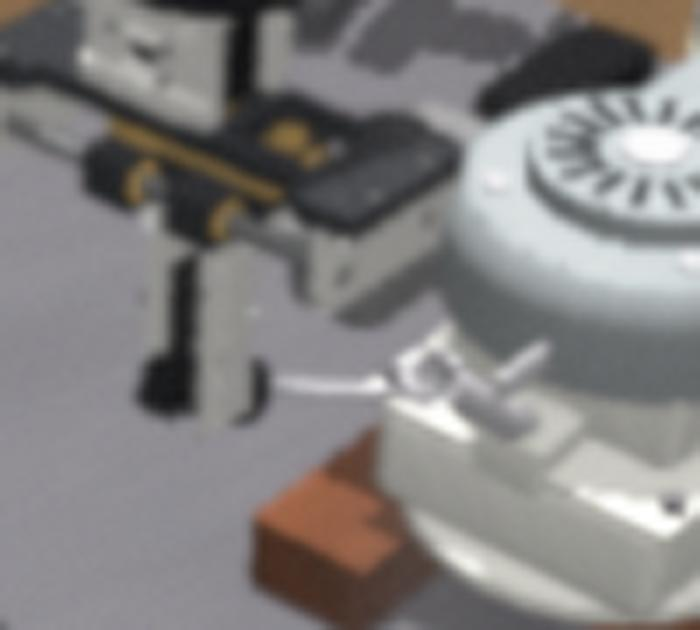

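```bash
python3 -m inch '[{"linear":[0.006,-0.033,-0.066],"twist":0,"gripper":0},{"linear":[0.012,-0.065,-0.132],"twist":0,"gripper":0},{"linear":[0.018,-0.096,-0.205],"twist":0,"gripper":0},{"linear":[0.023,-0.124,-0.277],"twist":0,"gripper":0},{"linear":[0.027,-0.148,-0.352],"twist":0,"gripper":0},{"linear":[0.031,-0.171,-0.427],"twist":0,"gripper":0},{"linear":[0.034,-0.188,-0.505],"twist":0,"gripper":0},{"linear":[0.037,-0.205,-0.58],"twist":0,"gripper":0},{"linear":[0.037,-0.205,-0.58],"twist":0,"gripper":0}]'
python3 - <<'E'
from h import *
np.set_printoptions(precision=4,suppress=True)
s=snap('scene','s18');d=snap('side','d18');o=robot.get_obs();print(o['wrist_force'],o['wrist_torque'],o['tool_pos'])
M=np.array([.5427,.193,.205]);h=np.array([-.1805,.9836,0])
q=o['tool_pos']-[0,0,.003]-M;print(q@h,q[2],q@np.array([.9836,.1805,0]),np.linalg.norm(q))
crop('d18',205,170,290,310,5,'c10');crop('s18',260,80,360,170,7,'c11')
P=[]
for v in range(212,262,6):
  q=pt(d,248,v);P.append(((q-M)@h,q[2]));
print(np.round(P,4))
E
```

```text
time: 16.92
tool_pos: [0.5757, 0.0138, 0.2308]
ee_rot: [-3.138, -0.001, 1.75]
wrist_force: [1.1, 0.2, 1.4]
width: 0.0135
[ 0.5781  0.7908 -0.5018] [-0.0516 -0.1219  0.0276] [0.5761 0.0141 0.2323]
-0.18197418817745528 0.02430360284417815 0.0005477699090824271 0.1835863307047315
[[-0.1217  0.2182]
 [-0.1077  0.2157]
 [-0.0925  0.2154]
 [-0.0794  0.2125]
 [-0.0662  0.2101]
 [-0.0527  0.2086]
 [-0.0402  0.206 ]
 [-0.027   0.2049]
 [-0.0156  0.2011]]
```

View pics/c10.png

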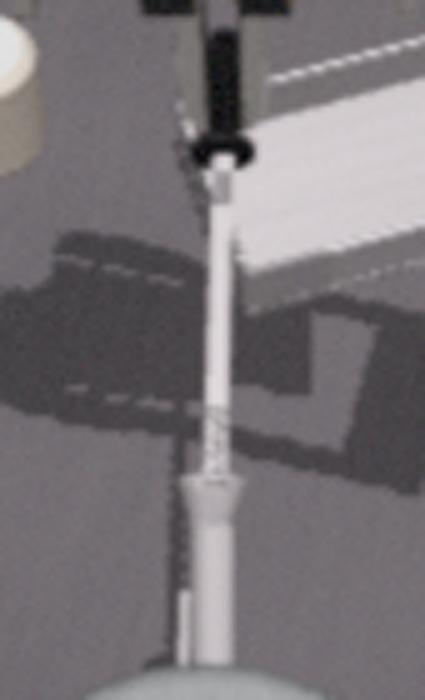

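View pics/c11.png

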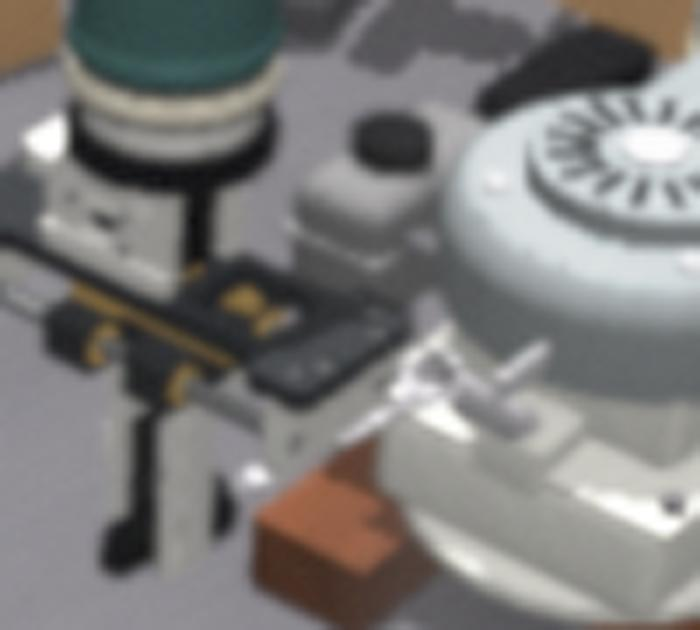

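```bash
python3 -m inch '[{"linear":[0.001,-0.008,-0.07],"twist":0,"gripper":0},{"linear":[0.002,-0.014,-0.14],"twist":0,"gripper":0},{"linear":[0.003,-0.02,-0.21],"twist":0,"gripper":0},{"linear":[0.004,-0.024,-0.27],"twist":0,"gripper":0},{"linear":[0.004,-0.025,-0.3],"twist":0,"gripper":0},{"linear":[0.004,-0.025,-0.3],"twist":0,"gripper":0},{"linear":[0.004,-0.025,-0.3],"twist":0,"gripper":0}]'
cat > t.py <<'E'
from h import *
import sys
np.set_printoptions(precision=4,suppress=True)
k=sys.argv[1]
s=snap('scene','s'+k);d=snap('side','d'+k);w=snap('wrist','w'+k);o=robot.get_obs();print(o['time'],o['wrist_force'],o['wrist_torque'],o['tool_pos'],o['ee_rot'])
T=np.eye(4);T=pose(w);u=o['ee_rot'][2];h=np.array([np.cos(u),np.sin(u),0]);o0=o['tool_pos']
# blade centre by wrist depth along tool x: scan rows
P=[]
for v in range(2,180,6):
    q=[pt(w,u_,v) for u_ in range(250,268)]
    z=np.array([x[2] for x in q]); m=z>o0[2]-.07
    if m.sum()>=4:
        c=np.array(q)[m].mean(0);P.append(((c-o0)@h,c[2],(c-o0)@np.array([-h[1],h[0],0])))
P=np.array(P);P=P[P[:,0]>.05]
f=np.polyfit(P[:,0],P[:,1],1);g=np.polyfit(P[:,0],P[:,2],1);print('wrist: n',len(P),'slope deg',np.degrees(np.arctan(f[0])),'tip z',np.polyval(f,.195),'yaw off deg',np.degrees(g[0]),'resid',np.std(P[:,1]-np.polyval(f,P[:,0])))
E
python3 t.py 19
python3 - <<'E'
from h import *
crop('d19',205,170,290,310,5,'c10')
E
```

```text
time: 17.6
tool_pos: [0.5767, 0.0117, 0.2028]
ee_rot: [-3.141, -0.0, 1.751]
wrist_force: [0.2, 1.3, 0.9]
width: 0.0134
17.75 [ 0.0434 -0.4411 -0.5641] [-0.1177 -0.1172  0.0079] [0.5768 0.0118 0.2032] [-3.1413 -0.      1.7511]
wrist: n 28 slope deg -1.280398879235657 tip z 0.200076094412259 yaw off deg -0.26858252534861793 resid 0.004143321678305912
```

View pics/c10.png

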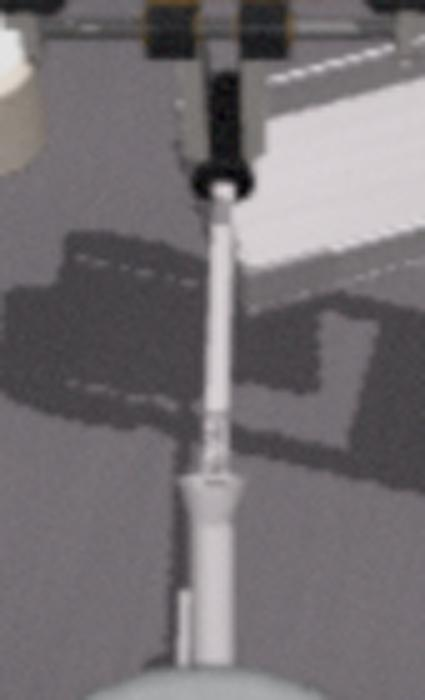

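View pics/w19.png

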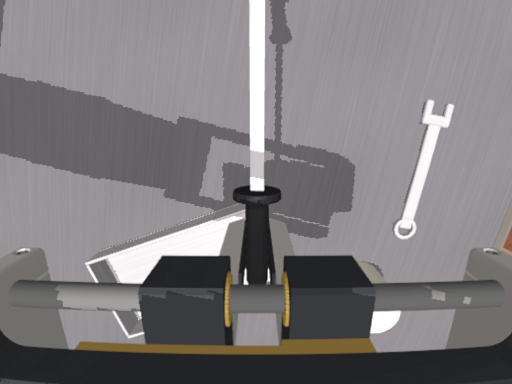

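```bash
cat > f.py <<'E'
from h import *
import sys
for k in sys.argv[1:]:
    w=load(k);o=w['obs'];u=o['ee_rot'][2];h=np.array([np.cos(u),np.sin(u),0]);n=np.array([-h[1],h[0],0]);P=[]
    for v in range(2,178,2):
        q=np.array([pt(w,x,v) for x in range(246,272)]);m=np.abs(q[:,2]-o['tool_pos'][2])<.04
        if m.sum()>3:
            c=np.median(q[m],0);P.append(((c-o['tool_pos'])@h,c[2]-o['tool_pos'][2],(c-o['tool_pos'])@n))
    P=np.array(P);P=P[(P[:,0]>.045)]
    for i in(0,1): 
        f=np.polyfit(P[:,0],P[:,1],1);r=P[:,1]-np.polyval(f,P[:,0]);P=P[np.abs(r)<.003+.02*(i==0)]
    f=np.polyfit(P[:,0],P[:,1],1);g=np.polyfit(P[:,0],P[:,2],1)
    print(k,len(P),P[[0,-1],0],'slope',np.degrees(np.arctan(f[0])),'off',np.polyval(f,.1),'yaw',np.degrees(g[0]))
E
python3 f.py w3 w4 w19
```

```text
w3 86 [0.13584922 0.04564163] slope 0.15616549486373854 off -0.0006186516564233374 yaw 0.11752586183644469
w4 86 [0.13552594 0.04567422] slope 0.024009929606403708 off -0.0009829252466005982 yaw 0.11317855628708338
w19 86 [0.13634947 0.04523109] slope 0.057608003419067105 off -0.0027600019732120402 yaw -0.13962287557418532
```

```bash
python3 -m inch '[{"linear":[0.004,-0.02,0.02],"twist":0,"gripper":0},{"linear":[0.013,-0.07,0.03],"twist":0,"gripper":0},{"linear":[0.03,-0.17,0.03],"twist":0,"gripper":0},{"linear":[0.055,-0.3,0.03],"twist":0,"gripper":0},{"linear":[0.09,-0.5,0.03],"twist":0,"gripper":0},{"linear":[0.126,-0.69,0.03],"twist":0,"gripper":0},{"linear":[0.126,-0.69,0.03],"twist":0,"gripper":0}]'
python3 t.py 20 ; python3 f.py w20
python3 - <<'E'
from h import *
crop('d20',205,110,325,260,4,'c10')
E
```

```text
time: 18.33
tool_pos: [0.5899, -0.0619, 0.2059]
ee_rot: [-3.141, 0.002, 1.746]
wrist_force: [0.1, -0.9, -1.6]
width: 0.0134
18.4833 [-0.2549 -0.9174 -0.4117] [-0.0575 -0.1215 -0.019 ] [ 0.5894 -0.058   0.2061] [-3.1414 -0.0006  1.7495]
wrist: n 27 slope deg -2.0728236219555205 tip z 0.2009629348155937 yaw off deg -0.3763127615584939 resid 0.003424474953064452
w20 86 [0.13644273 0.04527584] slope 0.06528216261926363 off -0.0027043643122377408 yaw -0.13138216908305106
```

View pics/c10.png

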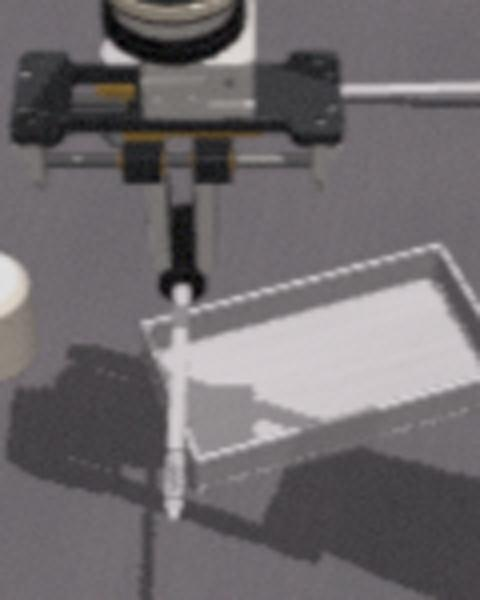

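Still level after leaving the tube, marked face up. Next I move over the tray.

```bash
python3 -m inch '[{"linear":[-0.02,-0.1,-0.02],"twist":0,"gripper":0},{"linear":[-0.06,-0.28,-0.06],"twist":0,"gripper":0},{"linear":[-0.1,-0.5,-0.1],"twist":0,"gripper":0},{"linear":[-0.14,-0.72,-0.14],"twist":0,"gripper":0},{"linear":[-0.18,-0.92,-0.18],"twist":0,"gripper":0}]'
python3 -m inch '[{"linear":[-0.04,-0.2,-0.04],"twist":0,"gripper":0},{"linear":[-0.08,-0.4,-0.08],"twist":0,"gripper":0},{"linear":[-0.12,-0.6,-0.12],"twist":0,"gripper":0},{"linear":[-0.16,-0.8,-0.16],"twist":0,"gripper":0},{"linear":[-0.18,-0.92,-0.18],"twist":0,"gripper":0}]'
python3 -m inch '[{"linear":[-0.03,-0.15,-0.03],"twist":0,"gripper":0},{"linear":[-0.06,-0.3,-0.07],"twist":0,"gripper":0},{"linear":[-0.09,-0.45,-0.11],"twist":0,"gripper":0},{"linear":[-0.11,-0.58,-0.14],"twist":0,"gripper":0},{"linear":[-0.13,-0.65,-0.17],"twist":0,"gripper":0},{"linear":[-0.13,-0.65,-0.17],"twist":0,"gripper":0},{"linear":[-0.13,-0.65,-0.17],"twist":0,"gripper":0},{"linear":[-0.13,-0.65,-0.17],"twist":0,"gripper":0},{"linear":[-0.13,-0.65,-0.17],"twist":0,"gripper":0}]'
python3 t.py 21 ; python3 f.py w21
```

```text
time: 18.9
tool_pos: [0.571, -0.1502, 0.1882]
ee_rot: [3.142, 0.0, 1.752]
wrist_force: [-0.3, -0.7, -0.0]
width: 0.0138
time: 19.32
tool_pos: [0.5525, -0.243, 0.1696]
ee_rot: [-3.14, 0.0, 1.75]
wrist_force: [0.1, 0.5, -0.8]
width: 0.0137
time: 20.07
tool_pos: [0.5409, -0.3057, 0.1537]
ee_rot: [3.141, 0.0, 1.752]
wrist_force: [-0.0, 0.1, -0.5]
width: 0.0136
20.2167 [ 0.5518  0.0408 -0.6041] [-0.084  -0.1027  0.0569] [ 0.5408 -0.3058  0.1537] [3.141  0.0003 1.7517]
wrist: n 28 slope deg 0.14917558454477636 tip z 0.15116154160083606 yaw off deg -0.2522189679304514 resid 0.00015091964148919334
w21 86 [0.13629619 0.04521165] slope 0.03509661720475598 off -0.00281085097361549 yaw -0.13839827827330456
```

View pics/d21.png

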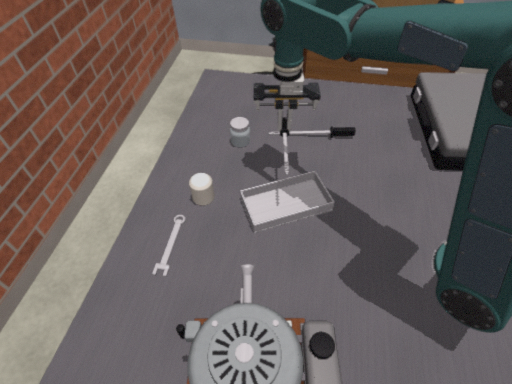

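View pics/s21.png

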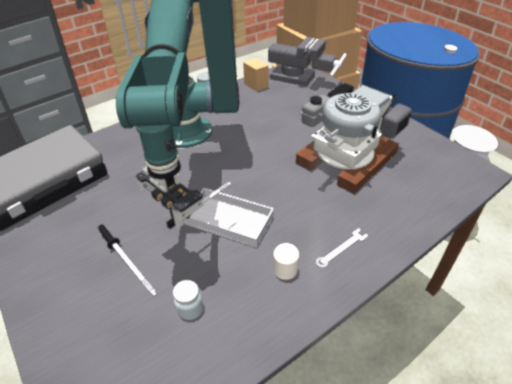

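View pics/w21.png

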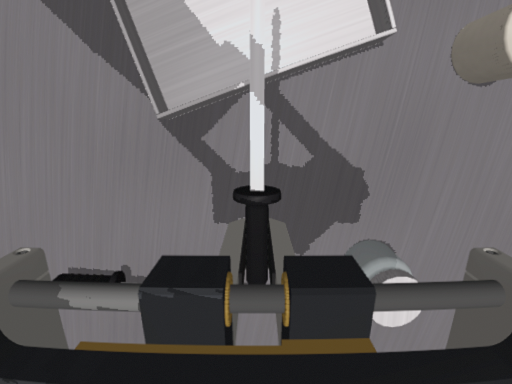

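Run:
```python
from h import *
crop('d21',230,140,345,235,6,'c10');crop('s21',170,150,300,250,6,'c11')
```

```text
(no output)
```

View pics/c10.png

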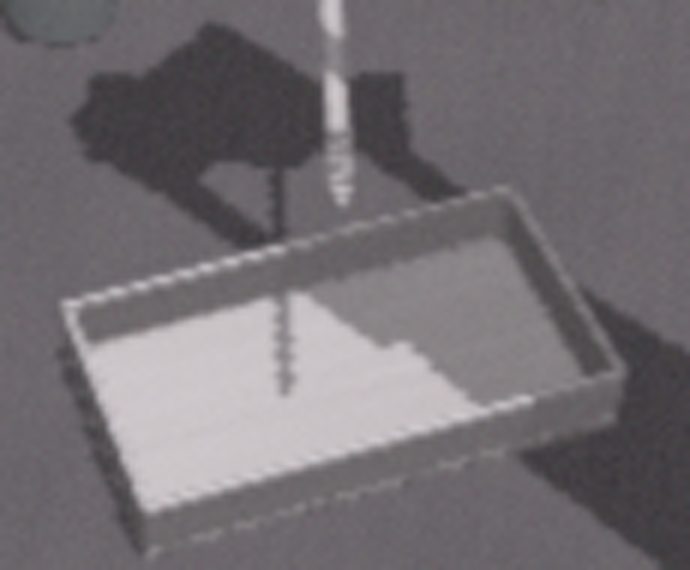

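View pics/c11.png

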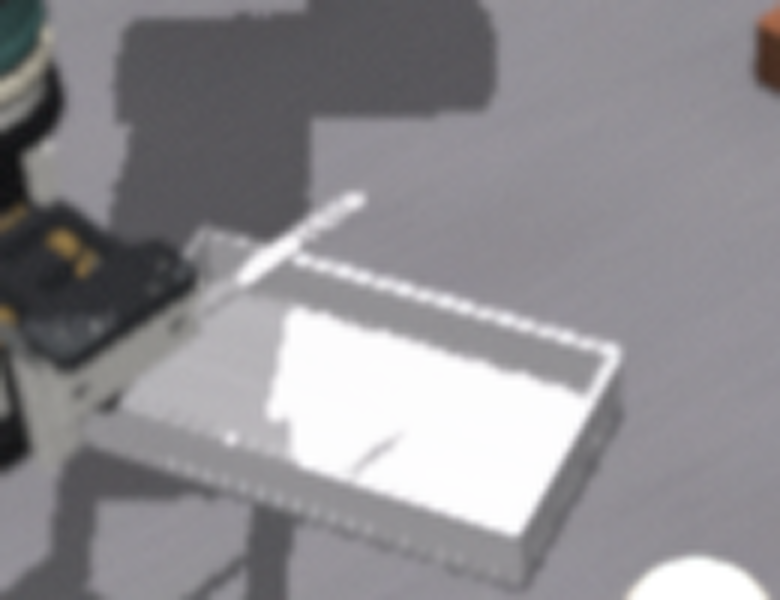

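Run:
```python
from h import *
np.set_printoptions(precision=4,suppress=True)
a=load('s21');b=load('d21')
print(tri((a,170+362/6,150+197/6),(b,230+343/6,140+207/6)))
C=[pt(b,230+u/6,140+v/6,.04) for u,v in((68,305),(510,190),(622,375),(145,512))];print(np.array(C),np.mean(C,0))
```

```text
(array([ 0.5045, -0.1157,  0.1447]), [np.float64(0.0011129208080762245), np.float64(0.001112920808076206)])
[[ 0.6338 -0.1251  0.04  ]
 [ 0.4296 -0.239   0.04  ]
 [ 0.3679 -0.1297  0.04  ]
 [ 0.5735 -0.0129  0.04  ]] [ 0.5012 -0.1267  0.04  ]
```

```bash
python3 -m inch '[{"linear":[0,0,0],"twist":0,"gripper":0},{"linear":[0,0,0],"twist":0,"gripper":0},{"linear":[0,0,0],"twist":0,"gripper":0}]'
python3 - <<'E'
from bench import robot
print(robot.get_obs()['qvel']); print(robot.close_job())
E
```

```text
time: 20.47
tool_pos: [0.5406, -0.3062, 0.1534]
ee_rot: [3.141, 0.0, 1.751]
wrist_force: [0.3, 0.3, -1.1]
width: 0.0141
[-0.00132134  0.00182426  0.00044323  0.00043367 -0.00150845  0.00034031]
the job is handed in; nothing more can be done
None
```

The oil check is done and handed in at about 20.5 s. The arm is still holding the dipstick level, marked face up, over the drip tray.

- **Sequence:** I took the 222 mm dipstick from the tray and left the 300 mm look-alike alone. The tool can only point down, so I let the tube's flared mouth turn the grip between the pads to the tube's slope. I then slid the stick in until the collar stopped on the mouth, drew it back, levelled it on the mouth's lower lip and pulled it right out.
- **Seating:** The collar stopped dead at about 7 N of push. No reading at the end of a move passed about 8 N.
- **Final pose:** The wrist camera put the blade 0.04° from level. The tip is near the tray's centre at about (0.505, -0.116), roughly 105–110 mm above its rim. The arm was still when I handed in.
- **Bystanders:** The tray's corners measured within 5 mm of where they started. In the last pictures the oil filter, the spanner and the jar look to be where they were; I did not measure them again. In my moves the blade stayed well above the bench throughout.
- **Disagreements:** The tip height came out as 0.145 m from the two fixed cameras and 0.151 m from the wrist camera. When seated, the hold measured about 34 mm from the collar instead of the 38 mm I aimed for. That is either a small slide in the pads or calibration error.

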